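# Unload the vial changer of a bench photometer

### The arm

A 6-joint arm with a two-finger parallel gripper is mounted at the origin on the work surface. World frame = base frame: x ahead of the robot, y to its left, z up, the work surface at z = 0. Lengths are in mm, angles in rad, forces in N, time in s.
With the tool pointing down it reaches from about 400 to 925 mm from the base axis. Payload 12.5 kg.
Tool frame: the origin (TCP) lies where the fingers leave the gripper's body, on its centre line; the fingertips stand 78 mm ahead of it and the grasp point (between the pads) lies 59 mm ahead of it; z points along the fingers, y is the direction in which the jaws open and shut (so a half turn about z gives the same grasp; the last joint's range is limited). The gripper opens to 95 mm and grips with 3 to 60 N. Pads are 20 mm wide; open, the fingers measure 119 mm over their backs; the gripper's body (75 mm by 180 mm) begins 59 mm behind the grasp point.
Start: joints at [-1.289, 0.491, 1.559, -0, 1.092, -0.106], TCP at [236.367, -578.592, 292.261] pointing down, gripper open.
Joint ranges: [-3.1, 3.1], [-0.84, 2.19], [0.05, 2.79], [-1.13, 4.28], [0.06, 2.93], [-2.69, 2.69]. Speed limits (rad/s): [2.22, 2.22, 2.79, 3.14, 3.14, 3.14].

### API

Orientations are given as [roll, pitch, yaw] about the fixed x, y, z axes, in that order (R = Rz(yaw) Ry(pitch) Rx(roll)).
In Python, from cell import env, viewer, ticket, search_frame gives the robot as it stands.
- The arm moves only by the shell command python3 -m inch 'ROWS'. ROWS is a JSON object of lists of equal length, an entry for each row: "hand": the opening, from 0 (shut) to 1 (fully open); "delta_pos": the shift along the tool's x, y, z in cm, a list of three; "turn": the turn about the tool's z in rad. A call has 1 to 20 rows; each row shifts and turns the commanded pose from where the row before left it, along the tool's axes as they then stand; what a row does not reach is not made up. A row lasts 1/10 s, in which the tool goes at most 50 mm and 8.59 degrees, less where a joint would pass 70% of its speed; a pose out of reach is approached as far as the arm can. A call is refused whole if a number of a shift passes 5 or a number of a turn 0.15, either way. A call with a gripper value outside its range is refused whole. The fingers move at their own pace and stop on an object; the grip force is fixed at half the most. Time passes only in rows, so rows that do not move let the fingers close. It gives the time, the measured TCP pose, the force and the opening at its end, in the units of the state.
- env.state(): the state, without advancing time (a new reading comes with each control period).
- viewer.read_camera(name): name is "side" or "top"; returns (picture, depth): 420x560x3 uint8, blue, green, red; 420x560 float32, mm along the optical axis (not along the pixel's ray), 0 where there is no reading.
- viewer.get_calibration(name): a dict with "fx", "fy", "cx", "cy" (pixels), "T" (4x4, takes a point from camera to world coordinates). Camera axes: x right, y down, z forward; pixel columns grow to the right and rows downward; lengths in mm; the calibration is good to about 2 mm. A picture is of the moment at which its call begins. get_calibration takes no time and is no camera call.
- ticket.job_done(): hands the job in, once; it reports no verdict.
Trained networks look in the newest picture that a camera, given by its name, has taken for a name from the list of things; names that differ only in an ending like _2 or _b are one class to them, and where a whole thing is asked for, a point or a joint stands for the part that bears it (a point fixed in the world has none). Each returns a list of dicts, best first, with "p" (0 to 1); they miss things now and then, are a little off and sometimes report something else, mostly with a low value. They report only what shows in the picture. A call takes as long as a camera call. They do not tell look-alikes from the thing itself.
- search_frame(camera, label): "centre" ([column, row] in pixels, amid what is visible of it).
The state is a dict: "t": time; "joints": joint angles; "qvel": joint speeds; "tau": joint torques, N m; "eef_pos": TCP position; "tcp_rot": TCP orientation; "ft_force": force on the tool from outside, world axes, zero at the start; "moment": the same for the moment, N m; "opening": opening from 0.0 (shut) to 1.0 (fully open).
Only numpy, scipy, OpenCV 4.12 (cv2) and the standard library are available. Lean on these libraries where they do the work, as an engineer would, in place of code of your own. Each camera call takes 0.05 s, during which the arm holds its last target.

### The job

Unload the photometer's vial changer: first turn the selector knob to the mark with three dots and leave it there, then drive the wedge in between the fixed stop and the sprung retainer and let go, so that the wedge alone keeps the retainer open. Stand every vial from the pockets upright in the steel tray, then take the wedge out so that the retainer springs fully shut, and leave the wedge lying flat on the bench, clear of the changer and the tray. Do not disturb the bottle, the tube rack or the beaker.

Things in the scene. Friction and masses are not known exactly. Their poses are not given: they have to be found in the camera images.
- changer: vial changer, fixed to the bench; all mm in its frame: origin on the bench under the pocket block's middle, z up, x away from the robot at yaw 0. White base plate x -125..50, y -220..165, 6 thick; aluminium pocket block x -22..22, y -112..112, top z 40; white selector console x -65..45, y -215..-135, top z 50; white rear housing x 48..100, y -120..150, top z 75
- pocket1 (a point): centre of the floor of the first of four square pockets, 28.5 mm wide and 22 mm deep, in the block: (0, -84, 18) mm in the changer's frame; the others are at y -28, 28 and 84 mm
- retainer (a joint): sprung steel retainer of the changer; slides along the changer's +x as it opens: 0 shut, 0.018 with the wedge home, 0.024 end stop (m). Spring about 2 N shut, 3 N wedged; snaps shut by itself. Shut, its bar (changer frame, mm: x 3..21, y -112..142, z 81..89) lies 3 mm over the rear part of the vial caps, so no vial can be lifted out; opened 18 mm, it clears them
- lug_face (a point): middle of the flat face (looking to the changer's -x) of the retainer's lug, which the wedge pushes to +x; shut: at (-85, 132, 23) mm in the changer's frame, and it moves with the retainer. The lug spans y 118..146, z 10..36, x -85..-73; behind it a side plate (x -73..21, y 130..142, z 12..89) rises to the bar
- stop_face (a point): middle of the flat face (looking to the changer's +x) of the fixed steel stop, at (-97, 128, 20) mm in the changer's frame; the stop spans x -115..-97, y 100..155, z 6..34. Between it and the lug is a gap of 12 mm while the retainer is shut, 30 mm with the wedge home
- wedge_seat (a point): where the wedge's origin lies when home, axes parallel to the changer's: (-82, 118, 6) mm in the changer's frame, on the base plate. Slide the wedge in nose first along the changer's +y, at the same x, from in front of the block (origin at y = 10 mm is still clear of the lug), flat back along the stop, slope on the lug; up to about 12 N. Home, it stays by itself
- prop: the wedge, grey plastic, 90 g, lying flat; mm in its frame: origin on its underside, z up. Body y -45..95, z 0..28; width x -15..15 for y -45..30, then it tapers to a nose x -12..-7 at y 95. The slope is on its +x side; the back, x -15, is flat but for a small lead-in at the nose. A grip 14 (x) by 32 (y) stands on it, centred at x 0, y -22, z 28..60
- selector (a joint): selector knob, rad, grows as the knob turns clockwise seen from above; it clicks into detents at 0 (one dot), 0.7 (two dots), 1.4 (three dots) and 2.1 (four dots), pulled by up to about 0.06 N m towards the nearest; end stops just beyond. A white line on its bar points at the dots
- selector_grip (a point): on the selector's axis at (-10, -175, 70) mm in the changer's frame, mid-height of the knob's black bar (46 mm long, 12 mm wide, z 58..82), which stands on a disc 50 mm across with its top at z 58. In the changer's frame the white line and the bar point in the direction 4.19 rad minus the joint value, counted anticlockwise from +x
- tray: open steel tray, fixed to the bench, outside 200 (x) by 130 (y) by 22 mm high, walls and floor 5 mm; origin under its centre, z up
- reagent: a bystander: green glass bottle, 60 mm across and 190 mm high, origin under its centre
- tube_rack: a bystander: black rack with eight glass tubes, 50 by 160 mm, 106 mm high, origin under its centre
- beaker: a bystander: glass beaker, 70 mm across and 85 mm high, origin under its centre
- vial1: a sealed round sample vial, clear glass with a black cap, 25 mm across and 60 mm high over all, about 35 g; at the start in pocket 1 counted along the changer's +y (y = -84 mm), or absent; origin under its centre, z up
- vial2: a sealed round sample vial, clear glass with a black cap, 25 mm across and 60 mm high over all, about 35 g; at the start in pocket 2 counted along the changer's +y (y = -28 mm), or absent; origin under its centre, z up
- vial3: a sealed round sample vial, clear glass with a black cap, 25 mm across and 60 mm high over all, about 35 g; at the start in pocket 3 counted along the changer's +y (y = 28 mm), or absent; origin under its centre, z up
- vial4: a sealed round sample vial, clear glass with a black cap, 25 mm across and 60 mm high over all, about 35 g; at the start in pocket 4 counted along the changer's +y (y = 84 mm), or absent; origin under its centre, z up
Mind the look-alikes: they are no part of the job. Leave any orange or red look-alike of the vial1 alone.

How it is judged:
By the outcome, as a careful person would: the job done as asked, in the order asked, and still so for the second after the job is handed in, with the robot touching nothing.
Of vial1, vial2, vial3, vial4 only 2 to 4 are there at a start; the rules pass over those that are not, and their reading is None.
At some moment in a run one of prop may be knocked a few centimetres aside while the robot is not near it.
It also fails if it takes over 210 s, if anything falls off the work surface, if the arm or the gripper's body presses on something with over 40 N, if the wrist force passes 120 N, or if a joint passes its speed limit or range.

## Working session

There is one attempt and no reset: what is moved stays moved. The work goes in short steps, Python scripts to look and compute and a shell command to move; the robot and the scene stay as the last step left them, time stands still between calls to the robot, and variables do not carry over. Pictures are saved under pics/ and viewed, and the job is handed in when it is done.

```bash
ls; mkdir -p pics
python3 - <<'E'
from cell import env, viewer
import cv2
print(env.state())
for n in("side","top"):
    p,d=viewer.read_camera(n); cv2.imwrite(f"pics/{n}0.png",p)
    c=viewer.get_calibration(n); print(n,c)
E
```

```text
pics
{'t': 0.0, 'joints': array([-1.28859582e+00,  4.91543447e-01,  1.55946900e+00, -2.75981026e-05,
        1.09170272e+00, -1.05615626e-01]), 'qvel': array([-0.00178343, -0.00052674,  0.00066231, -0.00179912, -0.00130718,
       -0.00183701]), 'tau': array([-1.96859124e-03, -6.12659740e+01, -2.58184272e+01,  6.91789761e-02,
        4.82332672e-02, -9.20721982e-05]), 'eef_pos': array([ 236.31510447, -578.41972621,  291.66498142]), 'tcp_rot': array([-3.14047382e+00, -9.39940026e-05,  3.87828812e-01]), 'ft_force': array([-0.22218113,  0.69985611,  0.1541591 ]), 'moment': array([ 0.00513558,  0.01797805, -0.01449035]), 'opening': 0.9978096445019581}
side {'fx': 513.8642149706319, 'fy': 513.8642149706319, 'cx': 276.87326126277037, 'cy': 211.0382203723001, 'T': array([[-8.53032106e-01, -2.89815549e-01,  4.33985222e-01,
        -3.66113370e+01],
       [-5.21845431e-01,  4.67851278e-01, -7.13296943e-01,
         9.74822484e+02],
       [ 3.68400405e-03, -8.34938399e-01, -5.50331081e-01,
         8.78098684e+02],
       [ 0.00000000e+00,  0.00000000e+00,  0.00000000e+00,
         1.00000000e+00]])}
top {'fx': 505.97989866244257, 'fy': 505.97989866244257, 'cx': 278.5082619851149, 'cy': 210.14966168620825, 'T': array([[ 1.55167295e-02, -9.92318541e-01,  1.22732006e-01,
         4.30504120e+02],
       [-9.99845662e-01, -1.64103242e-02, -6.27329625e-03,
        -3.65262625e+01],
       [ 8.23918018e-03, -1.22615722e-01, -9.92420022e-01,
         1.41021068e+03],
       [ 0.00000000e+00,  0.00000000e+00,  0.00000000e+00,
         1.00000000e+00]])}
```

View pics/top0.png

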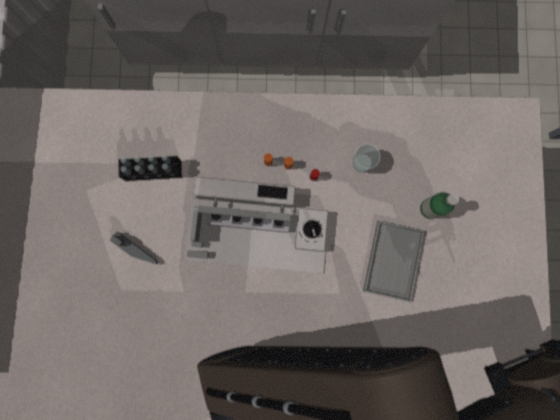

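View pics/side0.png

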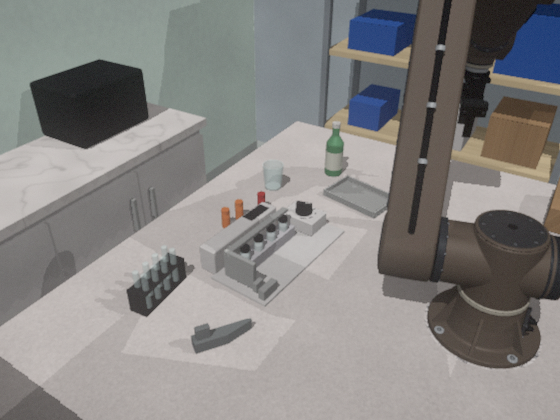

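The top view shows the changer's pocket block around (245,218), with its knob at (312,230). The wedge is at (137,247), the tray at (396,261), the bottle at (437,206), the beaker at (366,158) and the rack at (150,168). Orange and red look-alikes stand loose at (268,159), (288,162) and (315,174). Next I'll measure these positions.

```bash
cat > h.py <<'E'
from cell import env, viewer, search_frame
import cv2, numpy as np
def look(n,name=None):
    p,d=viewer.read_camera(n)
    if name: cv2.imwrite(f"pics/{name}.png",p)
    return p,d,viewer.get_calibration(n)
def cloud(d,c):
    v,u=np.mgrid[:d.shape[0],:d.shape[1]]
    P=np.stack([(u-c['cx'])/c['fx']*d,(v-c['cy'])/c['fy']*d,d],-1)
    W=P@c['T'][:3,:3].T+c['T'][:3,3]; W[d==0]=np.nan
    return W
def proj(pt,c):
    q=np.linalg.inv(c['T'])@np.append(pt,1); return np.array([c['fx']*q[0]/q[2]+c['cx'],c['fy']*q[1]/q[2]+c['cy']])
def crop(p,u0,v0,u1,v1,s,name):
    cv2.imwrite(f"pics/{name}.png",cv2.resize(p[v0:v1,u0:u1],None,fx=s,fy=s,interpolation=cv2.INTER_CUBIC))
E
python3 - <<'E'
from h import *
p,d,c=look("top"); W=cloud(d,c); np.save("Wtop.npy",W)
crop(p,180,165,345,285,4.8,"c_top"); crop(p,100,220,180,280,8,"c_prop")
ps,ds,cs=look("side"); crop(ps,190,180,350,300,5,"c_side")
for l in["prop","tray","vial1","selector_grip","reagent","tube_rack","beaker","lug_face","stop_face"]:
    r=search_frame("top",l)
    for k in r[:6]:
        u,v=map(int,np.round(k['centre'])); print(l,k['p'],k['centre'],W[v,u].round(0))
# changer plate edges
for u,v in[(240,225),(270,260),(205,240),(220,185),(312,215),(397,260),(135,247)]: print(u,v,W[v,u].round(1))
E
```

```text
prop 0.79 [129.7, 248.7] [488. 356.  30.]
tray 0.93 [394.1, 260.0] [ 470. -367.    7.]
vial1 0.65 [316.0, 179.3] [ 690. -148.   27.]
vial1 0.47 [239.2, 220.5] [567.  59.  77.]
vial1 0.46 [255.2, 221.6] [563.  17.  77.]
vial1 0.44 [218.4, 216.5] [577. 115.  80.]
vial1 0.39 [277.9, 222.0] [564. -44.  77.]
selector_grip 0.72 [311.7, 229.8] [ 543. -134.   84.]
reagent 0.73 [438.5, 201.7] [ 617. -453.  130.]
tube_rack 0.81 [148.8, 166.7] [701. 297. 104.]
beaker 0.88 [362.1, 159.5] [ 751. -279.    8.]
beaker 0.53 [130.9, 246.8] [494. 354.  30.]
beaker 0.21 [252.3, 225.6] [558.  28.   6.]
lug_face 0.57 [217.4, 213.0] [584. 117.  86.]
stop_face 0.88 [253.5, 226.6] [553.  21.  35.]
240 225 [557.5  58.8  40.7]
270 260 [465.1 -24.    3.5]
205 240 [517.5 157.3   4.5]
220 185 [660.5 112.3  76.4]
312 215 [ 587.2 -136.1   48.3]
397 260 [ 470.7 -376.4    2.5]
135 247 [494.1 344.6  24.6]
```

View pics/c_top.png

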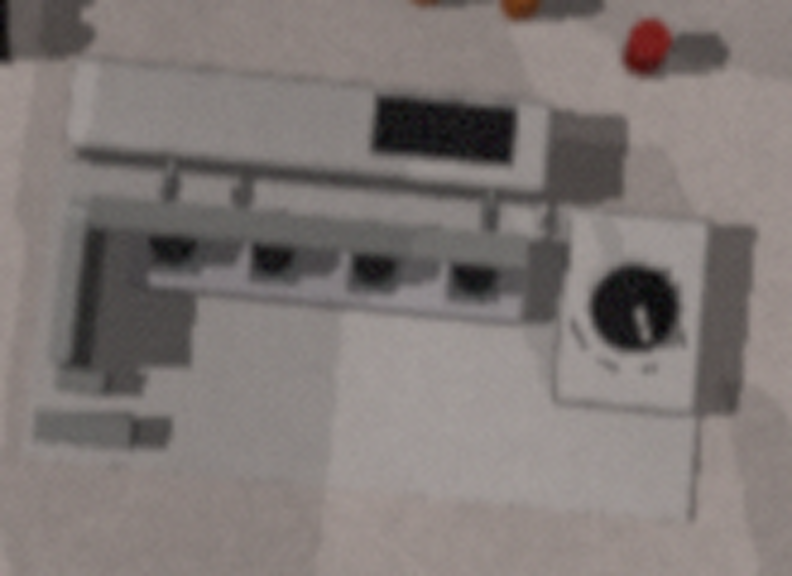

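View pics/c_prop.png

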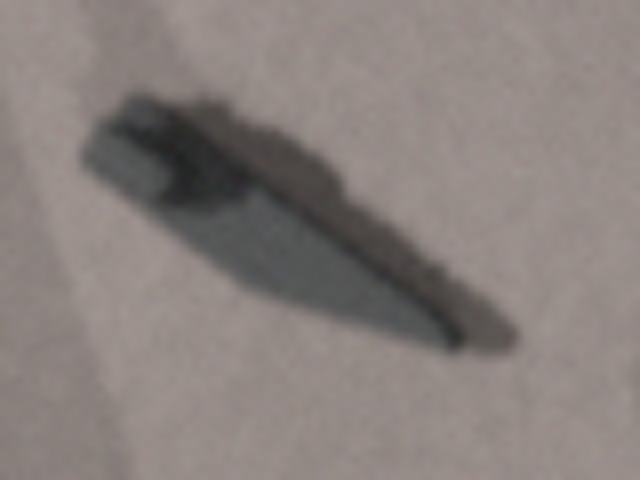

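View pics/c_side.png

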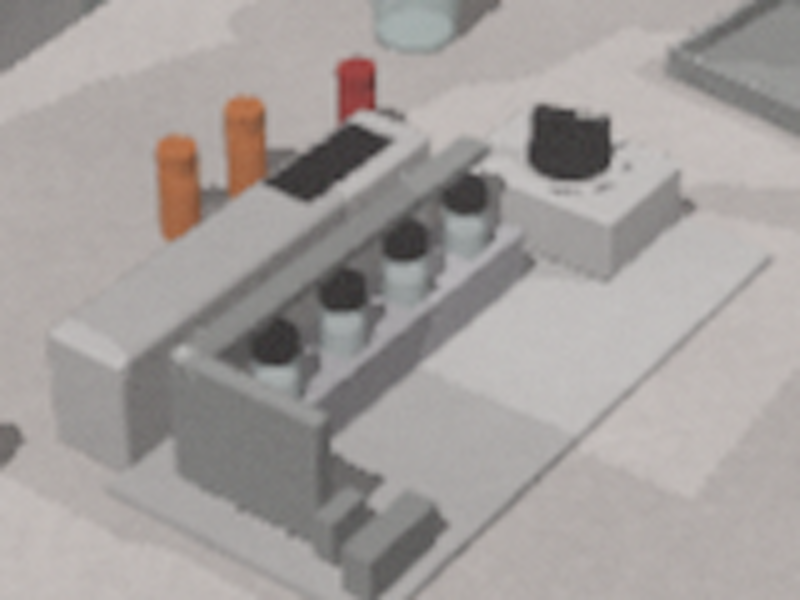

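All four vials are present in the pockets: in the side crop their black caps are at (465,192), (405,240), (343,290) and (275,340). The look-alikes are the loose orange and red ones behind the housing. Next I'll fit the poses by ray-casting the box models against depth.

```bash
cat > fit.py <<'E'
from h import *
from scipy.optimize import minimize
def boxes_changer(q=0.):
    s=q*1000
    return [(-125,50,-220,165,0,6),(-22,22,-112,112,0,40),(-65,45,-215,-135,6,50),(48,100,-120,150,6,75),
     (3+s,21+s,-112,142,81,89),(-73+s,21+s,130,142,12,89),(-115,-97,100,155,6,34),(-85+s,-73+s,118,146,10,36)]
TRAY=[(-100,100,-65,65,0,5),(-100,-95,-65,65,0,22),(95,100,-65,65,0,22),(-100,100,-65,-60,0,22),(-100,100,60,65,0,22)]
def slices():
    b=[(-15,15,-45,30,0,28),(-7,7,-38,-6,28,60)]
    ys=np.linspace(30,95,14)
    for a,e in zip(ys[:-1],ys[1:]):
        m=(a+e)/2; b.append((-15 if m<85 else -13.5, 15+(m-30)/65*(-22),a,e,0,28))
    return b
def cast(boxes,pose,o,D):
    x,y,yaw=pose[:3]; cz,sz=np.cos(yaw),np.sin(yaw)
    R=np.array([[cz,sz,0],[-sz,cz,0],[0,0,1]])
    o2=R@(o-np.array([x,y,0])); D2=D@R.T; D2=np.where(abs(D2)<1e-9,1e-9,D2)
    t=-o[2]/D[:,2]
    for b in boxes:
        lo=np.array(b[0::2]);hi=np.array(b[1::2])
        t1=(lo-o2)/D2;t2=(hi-o2)/D2
        tn=np.minimum(t1,t2).max(1);tf=np.maximum(t1,t2).min(1)
        t=np.where((tn<tf)&(tn>0),np.minimum(t,tn),t)
    return t
def fit(d,c,boxes,p0,win,off=0,clip=25,mask=None):
    u0,v0,u1,v1=win
    v,u=np.mgrid[v0:v1,u0:u1]; v=v.ravel();u=u.ravel()
    dd=d[v,u]; ok=dd>0
    if mask is not None: ok&=mask[v,u]
    v=v[ok];u=u[ok];dd=dd[ok]
    Dc=np.stack([(u-c['cx'])/c['fx'],(v-c['cy'])/c['fy'],np.ones(len(u))],-1)
    D=Dc@c['T'][:3,:3].T; o=c['T'][:3,3]
    def f(p):
        e=abs(cast(boxes,p,o,D)+p[3]-dd); return np.minimum(e,clip).mean()
    best=None
    p=np.append(p0,0.)
    for k in range(3):
        S=np.vstack([p]+[p+dv for dv in np.diag([8,8,.04,3])*(1 if k%2==0 else -.6)])
        r=minimize(f,p,method="Nelder-Mead",options=dict(initial_simplex=S,xatol=.02,fatol=1e-4,maxiter=400)); p=r.x
    return r.x,r.fun
E
python3 - <<'E'
from fit import *
for n in("top","side"):
    p,d,c=look(n)
    W=cloud(d,c)
    m=np.isfinite(W[...,0])
    for nm,b,p0,win in(("changer",boxes_changer(),(567,30,-.05),(185,172,335,275) if n=="top" else (195,190,350,300)),
      ("tray",TRAY,(470,-370,-.15),(358,215,432,305) if n=="top" else (320,175,400,218)),
      ("prop",slices(),(488,356,-2.2),(105,225,168,270) if n=="top" else (180,310,265,360))):
        if nm=="prop":
            for y in(-1.9,-2.2,-1.1): print(n,nm,*fit(d,c,b,(485,340,y),win))
        else: print(n,nm,*fit(d,c,b,p0,win))
E
```

```text
top changer [ 5.72140544e+02  3.88742672e+01 -8.14409209e-02  4.02780204e-01] 3.248585260866429
top tray [ 4.67751296e+02 -3.64062644e+02 -2.07554477e-01  8.20431186e-01] 2.4541134001405647
top prop [ 5.33738238e+02  3.71534710e+02 -1.97030839e+00 -5.80947858e-02] 6.826156443246533
top prop [ 5.38990960e+02  3.87648063e+02 -1.47723064e+00  4.58729425e-01] 6.580322654756541
top prop [ 4.58009552e+02  3.25262817e+02 -8.94152929e-01 -7.54756488e-02] 5.208332432856951
side changer [ 5.73241166e+02  3.84049471e+01 -7.95757943e-02 -6.36678661e-02] 4.1154500131933
side tray [ 4.68369082e+02 -3.63398586e+02 -2.07265817e-01  4.31029367e-01] 6.783066643151742
side prop [ 5.27412514e+02  3.59970565e+02 -2.45624536e+00 -1.26916649e-01] 6.841602545878154
side prop [ 5.02867372e+02  3.24820979e+02 -2.46879043e+00 -2.13608097e-01] 7.27956252952558
side prop [ 4.77383184e+02  3.27318458e+02 -5.02005553e-01  5.14103449e-02] 4.565379076017733
```

Run:
```python
from fit import *
for n in("top","side"):
    p,d,c=look(n)
    for y in(2.5,2.8): print(n,*fit(d,c,slices(),(485,340,y),(105,225,168,270) if n=="top" else (180,310,265,360)))
```

```text
top [4.97532756e+02 3.69859391e+02 2.53480436e+00 6.85435459e-02] 2.4728460599446556
top [4.97525428e+02 3.69854632e+02 2.53488662e+00 5.63476027e-02] 2.472813134800237
side [4.98216546e+02 3.69472070e+02 2.53465160e+00 2.69989742e-02] 1.8534800592467204
side [ 4.98075062e+02  3.69385438e+02  2.54096560e+00 -8.67302182e-03] 1.8516231057503185
```

```bash
cat >> h.py <<'E'
def chg(x,y,z=0,pose=(572.6,38.6,-.0805)):
    c,s=np.cos(pose[2]),np.sin(pose[2]); return np.array([pose[0]+c*x-s*y,pose[1]+s*x+c*y,z])
def go(target,psi=None):
    """target TCP xyz world; psi of tool x. prints local delta cm in the current axes, and in the axes after the turn"""
    s=env.state(); p=s['eef_pos']; a=s['tcp_rot'][2]
    d=(np.array(target)-p)/10
    f=lambda a:np.round([np.cos(a)*d[0]+np.sin(a)*d[1], np.sin(a)*d[0]-np.cos(a)*d[1], -d[2]],2)
    print("t",s['t'],"pos",p.round(1),"rot",s['tcp_rot'].round(3),"F",s['ft_force'].round(1),"open",round(s['opening'],3),"q",s['joints'].round(2))
    print("  local now",f(a))
    if psi is not None:
        t=(a-psi+np.pi)%(2*np.pi)-np.pi
        print("  turn",round(t,3),"(or",round(t-np.sign(t)*2*np.pi,3),") local after",f(psi))
E
python3 - <<'E'
from h import *
go([*chg(-10,-175)[:2],200],.268)
p,d,c=look("top"); crop(p,293,205,332,255,12,"c_knob")
E
```

```text
t 0.85 pos [ 236.3 -578.6  292.3] rot [3.141 0.    0.388] F [ 0.3 -0.6 -0.8] open 0.999 q [-1.29  0.49  1.56 -0.    1.09 -0.11]
  local now [ 45.68 -29.26   9.23]
  turn 0.12 (or -6.163 ) local after [ 41.85 -34.51   9.23]
```

View pics/c_knob.png

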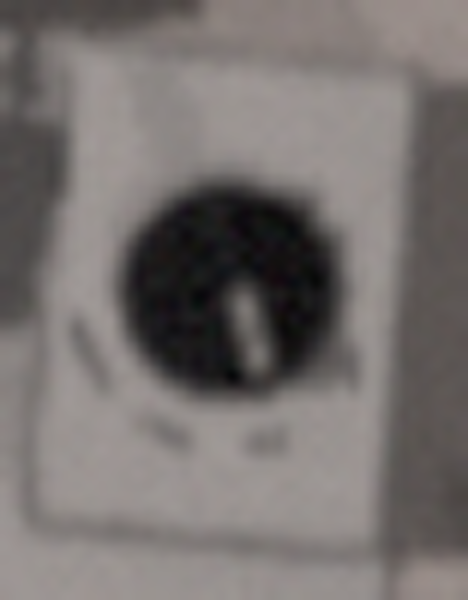

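The white line points at the two-dot mark, at crop (265,440). The three-dot mark is one step clockwise at (165,430). Moving to a point above the knob.

```bash
python3 -m inch '{"hand":[0.6,0.6,0.5,0.5,0.5,0.5,0.5,0.5,0.5,0.5,0.5,0.5,0.5,0.5,0.5,0.5],"delta_pos":[[3.2,-2.1,0],[3.3,-2.1,0],[3.3,-2.1,0],[3.3,-2.1,0],[3.3,-2.1,0],[3.3,-2.1,0.8],[3.3,-2.1,0.8],[3.3,-2.1,0.8],[3.3,-2.1,0.8],[3.3,-2.1,0.8],[3.3,-2.1,0.8],[3.3,-2.1,0.8],[3.3,-2.1,0.8],[2.9,-2,0.8],[0,0,0],[0,0,0]],"turn":[0,0,0,0,0,0,0,0,0,0,0,0,0,0.06,0.06,0]}'
python3 - <<'E'
from h import *
go([*chg(-10,-175)[:2],139],.268)
p,d,c=look("top","t1")
p,d,c=look("side","s1")
E
```

```text
t: 2.5
eef_pos: [549.0, -133.6, 219.9]
tcp_rot: [-3.141, 0.0, 0.269]
ft_force: [0.1, -0.4, 0.3]
opening: 0.504
t 2.5 pos [ 549.  -133.6  219.9] rot [-3.141  0.     0.269] F [ 0.1 -0.4  0.3] open 0.504 q [-0.36  0.49  1.79 -0.    0.86  0.95]
  local now [-0.08  0.12  8.09]
  turn 0.001 (or -6.282 ) local after [-0.08  0.12  8.09]
```

View pics/s1.png

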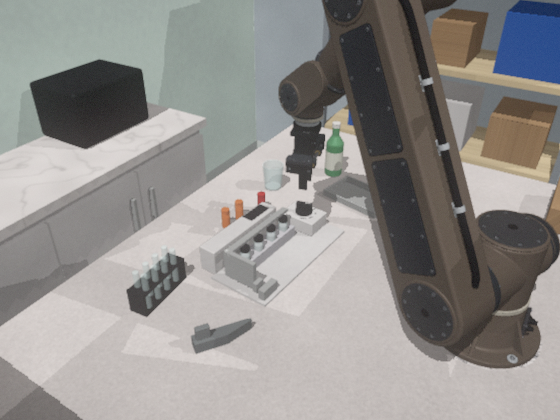

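The hand is over the knob with the fingers around (303,185) and nothing disturbed. Descending.

```bash
python3 -m inch '{"hand":[0.5,0.5,0.5,0.5,0.5,0.5],"delta_pos":[[-0.1,0.1,2],[0,0,2],[0,0,2],[0,0,1.5],[0,0,0.5],[0,0,0]],"turn":[0,0,0,0,0,0]}'
python3 -m inch '{"hand":[0,0,0,0,0,0,0,0],"delta_pos":[[0,0,0],[0,0,0],[0,0,0],[0,0,0],[0,0,0],[0,0,0],[0,0,0],[0,0,0]],"turn":[0,0,0,0,0,0,0,0]}'
```

```text
t: 3.2
eef_pos: [547.7, -136.3, 140.1]
tcp_rot: [-3.141, 0.001, 0.268]
ft_force: [-0.4, 0.6, -0.0]
opening: 0.503
t: 4.0
eef_pos: [548.1, -136.0, 140.5]
tcp_rot: [3.141, -0.0, 0.268]
ft_force: [-1.0, -3.7, 3.2]
opening: 0.124
```

View pics/c_knob2.png

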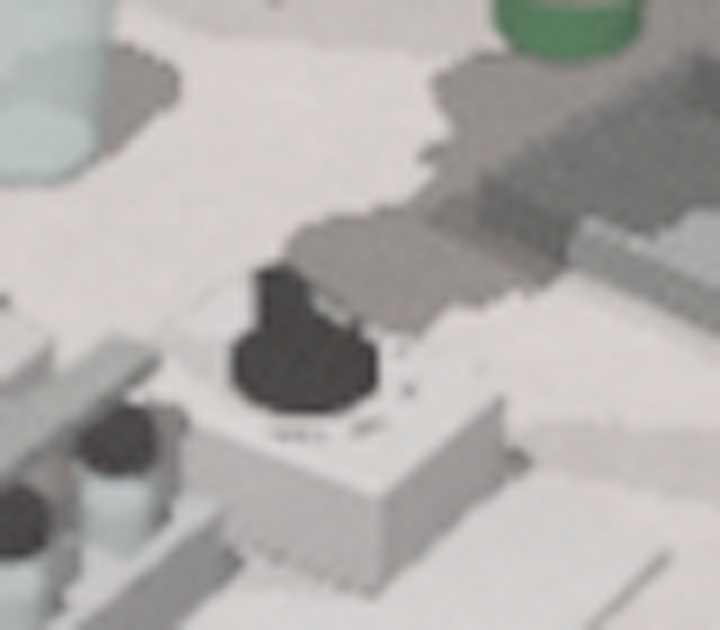

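The knob now points at the three-dot mark. Moving above the wedge grip.

```bash
python3 -m inch '{"hand":[0.4,0.4,0.4,0.4,0.4,0.4,0.4,0.4,0.4,0.4,0.4,0.4,0.4,0.4,0.4,0.4,0.4,0.4,0.4,0.4],"delta_pos":[[-2,-3.9,0],[-2.2,-3.9,0],[-2.2,-3.9,0],[-2.2,-3.9,0],[-2.2,-3.9,0],[-2.2,-3.9,0],[-2.2,-3.9,0],[-2.2,-3.9,0],[-2.2,-3.9,0],[-2.2,-3.9,0],[-2,-3.9,0],[-1.6,-3,0],[0,0,0],[0,0,0],[0,0,0],[0,0,0],[0,0,0],[0,0,0],[0,0,0],[0,0,0]],"turn":[0,0,0,0,0,0,0,0,0,0,0,0,-0.15,-0.15,-0.15,-0.15,-0.15,-0.15,-0.15,-0.15]}'
python3 -m inch '{"hand":[0.4,0.4,0.4,0.4,0.4,0.4,0.4,0.4,0.4,0.4,0.4,0.4,0.4,0.4,0.4,0.4,0.4,0.4,0.4,0.4],"delta_pos":[[0,0,0],[0,0,0],[0,0,0],[0,0,0],[0,0,0],[0,0,0],[0,0,0],[0,0,0],[0,0,0],[0,0,0],[0,0,0],[0,0,0],[0,0,0],[0,0,0],[0,0,0],[0,0,0],[0,0,0],[0,0,0],[0,0,0],[0,0,0]],"turn":[-0.15,-0.15,-0.15,-0.15,-0.15,-0.15,-0.15,-0.15,-0.15,-0.15,-0.15,-0.15,-0.15,-0.15,-0.15,-0.15,-0.15,-0.15,-0.15,-0.15]}'
python3 - <<'E'
from fit import *
go([510.5,387.7,180],4.107)
p,d,c=look("side","s3"); print(fit(d,c,slices(),(498,369.6,2.53),(180,310,265,360)))
E
```

```text
t: 7.95
eef_pos: [509.6, 387.3, 279.8]
tcp_rot: [3.142, 0.0, 0.774]
ft_force: [-0.5, -0.4, -0.1]
opening: 0.4
t: 9.95
eef_pos: [509.6, 387.3, 279.8]
tcp_rot: [-3.141, -0.0, -2.509]
ft_force: [-0.2, -0.5, -0.4]
opening: 0.398
t 9.95 pos [509.6 387.3 279.8] rot [-3.141 -0.    -2.509] F [-0.2 -0.5 -0.4] open 0.398 q [ 0.55  0.52  1.53 -0.    1.08 -1.66]
  local now [-0.1  -0.02  9.98]
  turn -0.333 (or 5.95 ) local after [-0.09 -0.05  9.98]
(array([ 4.98398330e+02,  3.69377655e+02,  2.53346142e+00, -3.03974174e-02]), np.float64(1.8167547855594024))
```

View pics/s3.png

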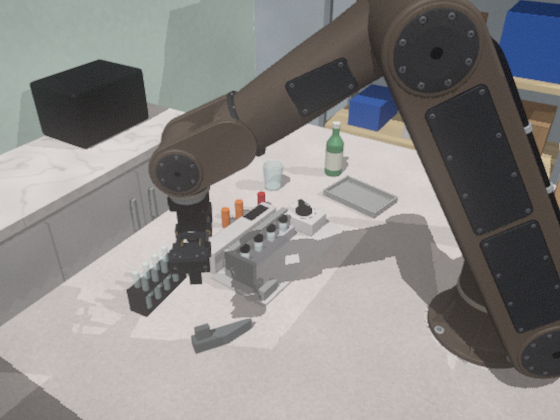

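```bash
python3 -m inch '{"hand":[0.4,0.4,0.4,0.4,0.4,0.4,0.4,0.4,0.4],"delta_pos":[[0,0,0],[0,0,0],[-0.1,0,0],[0,0,4],[0,0,4],[0,0,4],[0,0,3],[0,0,2],[0,0,0]],"turn":[-0.12,-0.12,-0.093,0,0,0,0,0,0]}'
python3 - <<'E'
from fit import *
go([511,387.6,110],4.104)
p,d,c=look("side"); crop(p,170,250,270,360,6,"c_s4")
E
```

```text
t: 10.9
eef_pos: [509.3, 387.5, 107.3]
tcp_rot: [3.14, -0.005, -2.185]
ft_force: [-0.0, 0.6, -0.9]
opening: 0.397
t 10.9 pos [509.3 387.5 107.3] rot [ 3.14  -0.005 -2.185] F [-0.   0.6 -0.9] open 0.397 q [ 0.55  0.73  1.67 -0.    0.75 -1.98]
  local now [-0.11 -0.13 -0.27]
  turn -0.006 (or 6.277 ) local after [-0.11 -0.13 -0.27]
```

View pics/c_s4.png

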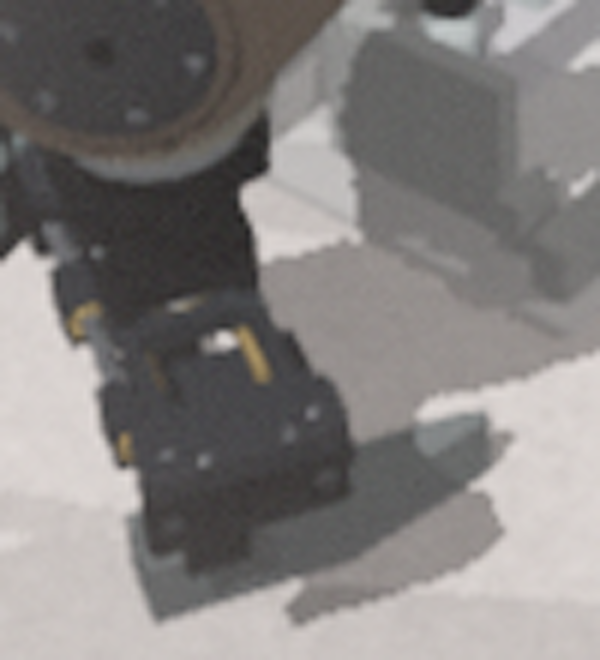

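The fingers straddle the grip. Closing.

```bash
python3 -m inch '{"hand":[0.4,0,0,0,0,0,0,0,0],"delta_pos":[[-0.1,-0.1,-0.2],[0,0,0],[0,0,0],[0,0,0],[0,0,0],[0,0,0],[0,0,0],[0,0,-1],[0,0,-1]],"turn":[0,0,0,0,0,0,0,0,0]}'
python3 - <<'E'
from h import *
go([510.5,388,110],4.104)
E
```

```text
t: 11.85
eef_pos: [511.5, 388.4, 132.6]
tcp_rot: [3.141, -0.001, -2.182]
ft_force: [-0.0, -0.1, -1.2]
opening: 0.144
t 11.85 pos [511.5 388.4 132.6] rot [ 3.141e+00 -1.000e-03 -2.182e+00] F [-0.  -0.1 -1.2] open 0.144 q [ 0.55  0.7   1.65 -0.    0.79 -1.98]
  local now [0.09 0.06 2.26]
  turn -0.003 (or 6.28 ) local after [0.09 0.06 2.26]
```

Grip held: opening 13.7 mm, and about 1 N of weight. Lifting and turning by +2.617 rad.

```bash
python3 -m inch '{"hand":[0,0,0,0,0,0,0,0,0,0,0,0,0,0,0,0,0,0,0,0],"delta_pos":[[0,0,-4],[0,0,-4],[0,0,-4],[0,0,0],[0,0,0],[0,0,0],[0,0,0],[0,0,0],[0,0,0],[0,0,0],[0,0,0],[0,0,0],[0,0,0],[0,0,0],[0,0,0],[0,0,0],[0,0,0],[0,0,0],[0,0,0],[0,0,0]],"turn":[0,0,0.1,0.15,0.15,0.15,0.15,0.15,0.15,0.15,0.15,0.15,0.15,0.15,0.15,0.15,0.15,0.15,0.15,0.1]}'
python3 - <<'E'
from h import *
go([*chg(-82,-23)[:2],200],1.490)
E
```

```text
t: 13.85
eef_pos: [511.5, 388.4, 253.0]
tcp_rot: [3.141, -0.0, 1.495]
ft_force: [0.2, -0.4, -1.4]
opening: 0.143
t 13.85 pos [511.5 388.4 253. ] rot [ 3.141 -0.     1.495] F [ 0.2 -0.4 -1.4] open 0.143 q [ 0.55  0.55  1.56 -0.    1.03  0.62]
  local now [-36.68   0.53   5.3 ]
  turn 0.005 (or -6.278 ) local after [-36.67   0.72   5.3 ]
```

```bash
python3 -m inch '{"hand":[0,0,0,0,0,0,0,0,0,0,0,0],"delta_pos":[[-3,0.1,0],[-4,0.1,0],[-4,0.1,0],[-4,0.1,0],[-4,0.1,0],[-4,0.1,0],[-4,0,0],[-4,0,0],[-3.7,0,0],[-2,0,0],[0,0,3],[0,0,0]],"turn":[0,0,0,0,0,0,0,0,0,0,0.005,0]}'
python3 - <<'E'
from fit import *
go([*chg(-82,-23)[:2],140],1.490)
p,d,c=look("top","t5"); crop(p,180,165,345,285,4.8,"c_t5")
p,d,c=look("side"); crop(p,180,150,350,300,4.5,"c_s5")
E
```

```text
t: 15.05
eef_pos: [490.9, 21.3, 220.9]
tcp_rot: [-3.138, 0.0, 1.494]
ft_force: [-0.3, -0.7, -0.1]
opening: 0.15
t 15.05 pos [490.9  21.3 220.9] rot [-3.138  0.     1.494] F [-0.3 -0.7 -0.1] open 0.15 q [-0.09  0.4   1.96 -0.    0.79 -0.01]
  local now [ 0.08 -0.2   8.09]
  turn 0.004 (or -6.279 ) local after [ 0.08 -0.2   8.09]
```

View pics/c_t5.png

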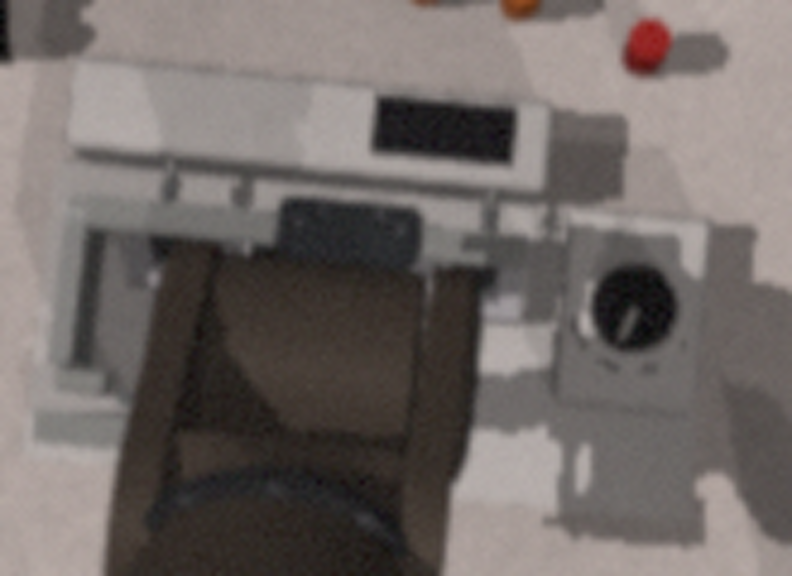

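View pics/c_s5.png

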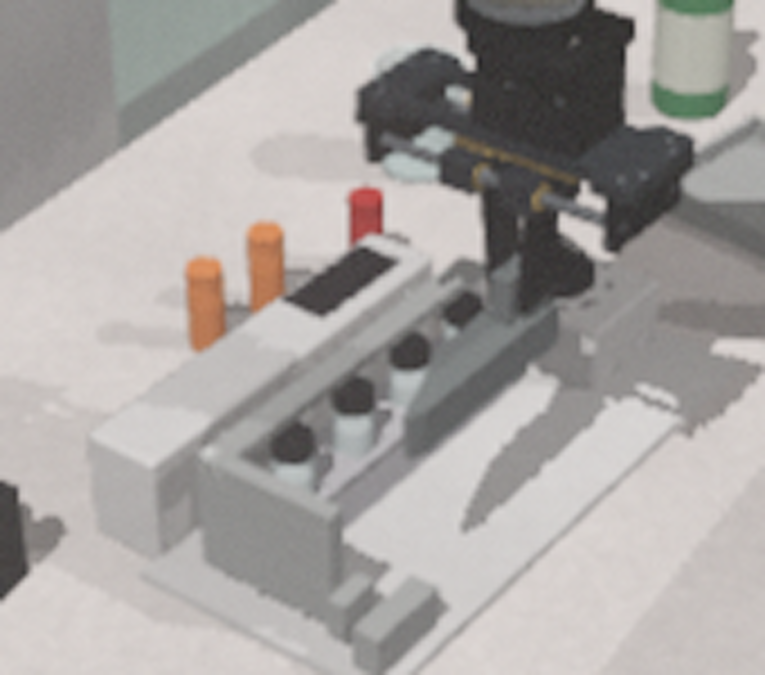

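```bash
python3 -m inch '{"hand":[0,0,0,0,0,0,0],"delta_pos":[[0.1,-0.15,3],[0,0,3],[0,0,2],[0,0,1.2],[0,0,0.8],[0,0,0],[0,0,0]],"turn":[0.004,0,0,0,0,0,0]}'
cat >> fit.py <<'E'
def lifted(z): return [(a,b,c,d,e+z,f+z) for a,b,c,d,e,f in slices()]
def tochg(x,y,yaw,pose=(572.6,38.6,-.0805)):
    c,s=np.cos(pose[2]),np.sin(pose[2]);dx,dy=x-pose[0],y-pose[1]
    return (round(c*dx+s*dy,1),round(-s*dx+c*dy,1),round(yaw-pose[2],4))
E
python3 - <<'E'
from fit import *
go([*chg(-82,-23)[:2],117],1.490)
print(tochg(*env.state()['eef_pos'][:2],1.49))
p,d,c=look("side"); crop(p,180,150,350,300,4.5,"c_s6")
z=env.state()['eef_pos'][2]-109.6
# mask: near wedge body only. pixels whose world z within wedge heights region in front of block
W=cloud(d,c)
hand=np.zeros(d.shape,bool)
L=np.stack(np.vectorize(lambda a,b:tochg(a,b,0)[:2])(np.nan_to_num(W[...,0]),np.nan_to_num(W[...,1])),-1)
m=(W[...,2]<z+31)&(L[...,0]>-120)&(L[...,0]<-40)&(L[...,1]>-60)&(L[...,1]<115)
r=fit(d,c,lifted(z)+[],(*chg(-82,0)[:2],-.08),(180,150,350,300),mask=m)
print(r, tochg(*r[0][:3]))
E
```

```text
t: 15.85
eef_pos: [490.9, 23.1, 123.0]
tcp_rot: [3.141, 0.0, 1.492]
ft_force: [0.6, 0.0, -1.0]
opening: 0.144
t 15.85 pos [490.9  23.1 123. ] rot [3.141 0.    1.492] F [ 0.6  0.  -1. ] open 0.144 q [-0.09  0.56  2.04 -0.    0.54 -0.01]
  local now [-0.1  -0.18  0.6 ]
  turn 0.002 (or -6.281 ) local after [-0.1  -0.18  0.6 ]
(np.float64(-80.2), np.float64(-22.0), 1.5705)
(array([ 4.94324890e+02,  3.72095143e+01, -8.02344764e-02, -7.39895266e+00]), np.float64(6.207418763070325)) (np.float64(-77.9), np.float64(-7.7), np.float64(0.0003))
```

View pics/c_s6.png

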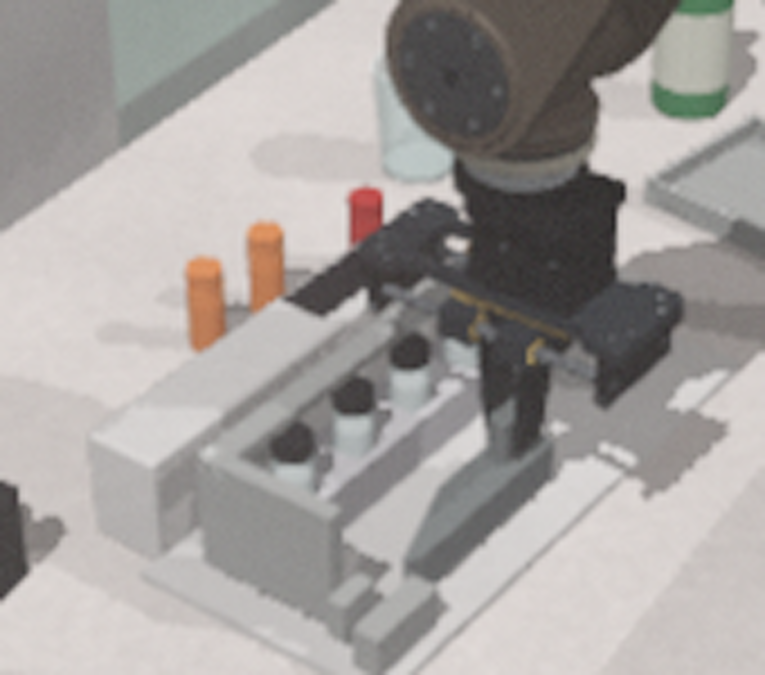

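```bash
python3 -m inch '{"hand":[0,0,0,0],"delta_pos":[[0,-0.2,0.3],[0,0,0.3],[0,0,0],[0,0,0]],"turn":[0.002,0,0,0]}'
python3 - <<'E'
from fit import *
go([*chg(-82,-23)[:2],116],1.490)
print(tochg(*env.state()['eef_pos'][:2],1.49))
p,d,c=look("side"); crop(p,220,230,300,310,8,"c_s7")
z=env.state()['eef_pos'][2]-109.6
for zz in(z,):
    W=cloud(d,c); X=np.nan_to_num(W[...,0])-572.6;Y=np.nan_to_num(W[...,1])-38.6
    cs,sn=np.cos(-.0805),np.sin(-.0805); lx=cs*X+sn*Y; ly=-sn*X+cs*Y
    m=(W[...,2]<zz+26)&(W[...,2]>10)&(lx>-110)&(lx<-55)&(ly>-75)&(ly<99)
    r=fit(d,c,lifted(zz)+[],(*chg(-82,0)[:2],-.08),(180,150,350,300),mask=m)
    print(m.sum(),r, tochg(*r[0][:3]))
    print("top z of wedge", np.nanmedian(W[...,2][(lx>-94)&(lx<-86)&(ly>20)&(ly<60)]), "plate z",np.nanmedian(W[...,2][(lx>-60)&(lx<-40)&(ly>20)&(ly<60)]))
E
```

```text
t: 16.3
eef_pos: [488.4, 23.1, 117.3]
tcp_rot: [3.141, 0.0, 1.49]
ft_force: [-4.0, -1.3, 17.5]
opening: 0.142
t 16.3 pos [488.4  23.1 117.3] rot [3.141 0.    1.49 ] F [-4.  -1.3 17.5] open 0.142 q [-0.09  0.57  2.05 -0.    0.52 -0.01]
  local now [-0.08  0.06  0.13]
  turn -0.0 (or 6.283 ) local after [-0.08  0.06  0.13]
(np.float64(-82.6), np.float64(-22.2), 1.5705)
309 (array([ 4.88609179e+02,  4.99350372e+01, -7.84722587e-02,  4.58439170e+00]), np.float64(2.1381937194478793)) (np.float64(-84.6), np.float64(4.5), np.float64(0.002))
top z of wedge 331.3346940072145 plate z 300.07844976226124
```

View pics/c_s7.png

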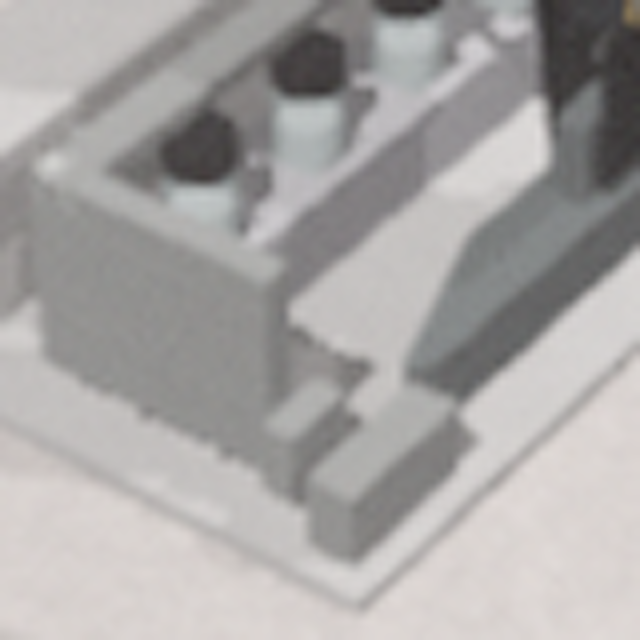

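```bash
python3 -m inch '{"hand":[0,0,0],"delta_pos":[[0,0,-0.2],[0,0,0],[0,0,0]],"turn":[0,0,0]}'
cat >> fit.py <<'E'
def fitrel(d,c,z,p0,win,chp,q=0.,lx=(-125,-40),ly=(-80,99),zmax=38):
    """wedge pose in changer frame from one camera; p0 changer-frame"""
    W=cloud(d,c); X=np.nan_to_num(W[...,0])-chp[0];Y=np.nan_to_num(W[...,1])-chp[1]
    cs,sn=np.cos(chp[2]),np.sin(chp[2]); LX=cs*X+sn*Y; LY=-sn*X+cs*Y
    m=(W[...,2]<zmax)&(LX>lx[0])&(LX<lx[1])&(LY>ly[0])&(LY<ly[1])&(d>0)
    u0,v0,u1,v1=win; w=np.zeros_like(m); w[v0:v1,u0:u1]=1; v,u=np.nonzero(m&w)
    Dc=np.stack([(u-c['cx'])/c['fx'],(v-c['cy'])/c['fy'],np.ones(len(u))],-1)
    D=Dc@c['T'][:3,:3].T; o=c['T'][:3,3]
    t0=cast(boxes_changer(q),chp,o,D); dd=d[v,u]
    R=np.array([[cs,-sn],[sn,cs]])
    def f(p):
        w=R@p[:2]+chp[:2]
        return np.minimum(abs(np.minimum(t0,cast(lifted(z),(*w,p[2]+chp[2]),o,D))-dd),20).mean()
    p=np.array(p0,float)
    for k in(1,-.6,.3):
        S=np.vstack([p]+[p+a for a in np.diag([5,8,.03])*k])
        r=minimize(f,p,method="Nelder-Mead",options=dict(initial_simplex=S,xatol=.02,fatol=1e-4)); p=r.x
    return p,r.fun,len(u)
SIDE=np.array([573.2,38.4,-.0796])
E
python3 - <<'E'
from fit import *
go([*chg(-82,-23)[:2],116],1.490)
p,d,c=look("side")
print(tochg(*env.state()['eef_pos'][:2],0))
for z in(6,7,8): print(z,fitrel(d,c,z,(-82,0,0),(180,150,350,300),SIDE))
E
```

```text
t: 16.65
eef_pos: [488.5, 23.2, 118.2]
tcp_rot: [3.141, 0.0, 1.49]
ft_force: [-1.0, -0.1, -1.6]
opening: 0.147
t 16.65 pos [488.5  23.2 118.2] rot [3.141 0.    1.49 ] F [-1.  -0.1 -1.6] open 0.147 q [-0.09  0.57  2.05 -0.    0.52 -0.01]
  local now [-0.08  0.06  0.22]
  turn -0.0 (or 6.283 ) local after [-0.08  0.06  0.22]
(np.float64(-82.6), np.float64(-22.1), 0.0805)
6 (array([-8.31643718e+01,  1.64406786e+00,  2.26989045e-04]), np.float64(2.2705027757879463), 1234)
7 (array([-8.34951387e+01,  1.82629107e+00,  2.49757345e-03]), np.float64(2.206079733875808), 1234)
8 (array([-8.36159942e+01,  2.05934100e+00,  5.39486075e-03]), np.float64(2.3833093978919977), 1234)
```

```bash
python3 -m inch '{"hand":[0,0,0,0,0,0],"delta_pos":[[0,0.13,0],[0.8,0,0],[0.8,0,0],[0.8,0,0],[0,0,0],[0,0,0]],"turn":[0,0,0,0,0,0]}'
python3 - <<'E'
from fit import *
p,d,c=look("side"); crop(p,220,230,300,310,8,"c_s8")
print(tochg(*env.state()['eef_pos'][:2],0),env.state()['ft_force'].round(1))
for z in(6,7): print(z,fitrel(d,c,z,(-82,22,0),(180,150,350,300),SIDE,ly=(-60,115)))
E
```

```text
t: 17.3
eef_pos: [491.8, 47.4, 118.2]
tcp_rot: [3.141, 0.0, 1.491]
ft_force: [-0.3, 0.1, -1.4]
opening: 0.146
(np.float64(-81.3), np.float64(2.0), 0.0805) [ 0.1  0.2 -0.1]
6 (array([-8.16955496e+01,  2.49845997e+01, -3.31803166e-03]), np.float64(2.17795732141162), 1152)
7 (array([-8.19768964e+01,  2.55093997e+01, -1.70472644e-03]), np.float64(2.1898048453446917), 1152)
```

View pics/c_s8.png

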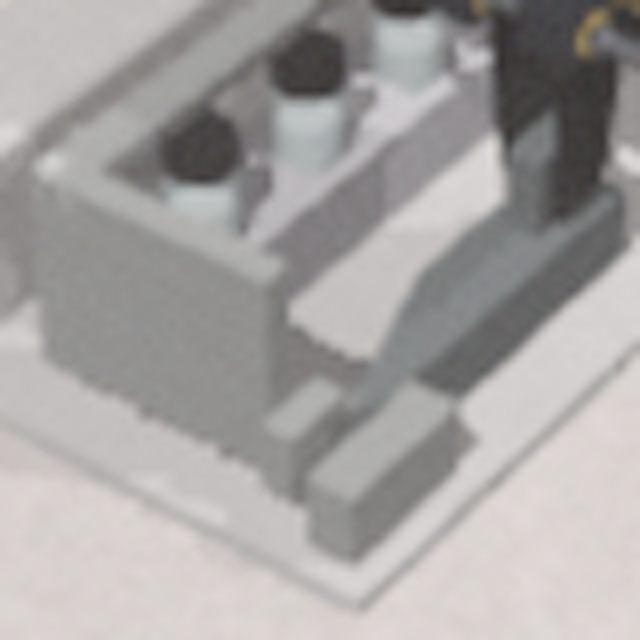

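The nose is between the stop and the lug, at crop (370,390), with no force showing. Driving it in.

```bash
python3 -m inch '{"hand":[0,0,0,0,0,0,0],"delta_pos":[[0.7,0,0],[0.7,0,0],[0.7,0,0],[0.7,0,0],[0.7,0,0],[0,0,0],[0,0,0]],"turn":[0,0,0,0,0,0,0]}'
python3 -m inch '{"hand":[0,0,0,0,0],"delta_pos":[[0.7,0,0],[0.7,0,0],[0.6,0,0],[0,0,0],[0,0,0]],"turn":[0,0,0,0,0]}'
python3 - <<'E'
from fit import *
p,d,c=look("side"); crop(p,200,200,320,310,6,"c_s9")
s=env.state();print(tochg(*s['eef_pos'][:2],s['tcp_rot'][2]),s['ft_force'].round(1),s['moment'].round(2))
for q in(.010,.013,.016):print(q,fitrel(d,c,6,(-82,80,0),(180,150,350,300),SIDE,ly=(-10,170),q=q,lx=(-120,-40)))
E
```

```text
t: 18.05
eef_pos: [494.6, 82.4, 118.2]
tcp_rot: [3.141, -0.0, 1.49]
ft_force: [1.2, 1.7, -1.8]
opening: 0.145
t: 18.55
eef_pos: [496.2, 102.3, 118.2]
tcp_rot: [3.141, -0.0, 1.49]
ft_force: [1.5, 2.2, -0.9]
opening: 0.144
(np.float64(-81.2), np.float64(57.2), np.float64(1.5704)) [ 1.2  1.8 -0.9] [ 0.35 -0.25 -0.01]
0.01 (array([-8.15550015e+01,  8.08277606e+01,  7.45143470e-04]), np.float64(2.3979409652731056), 1294)
0.013 (array([-8.15493171e+01,  8.08366798e+01,  9.96458012e-04]), np.float64(2.25103650463875), 1294)
0.016 (array([-8.15467491e+01,  8.08698991e+01,  1.21391570e-03]), np.float64(2.1243984692526547), 1294)
```

View pics/c_s9.png

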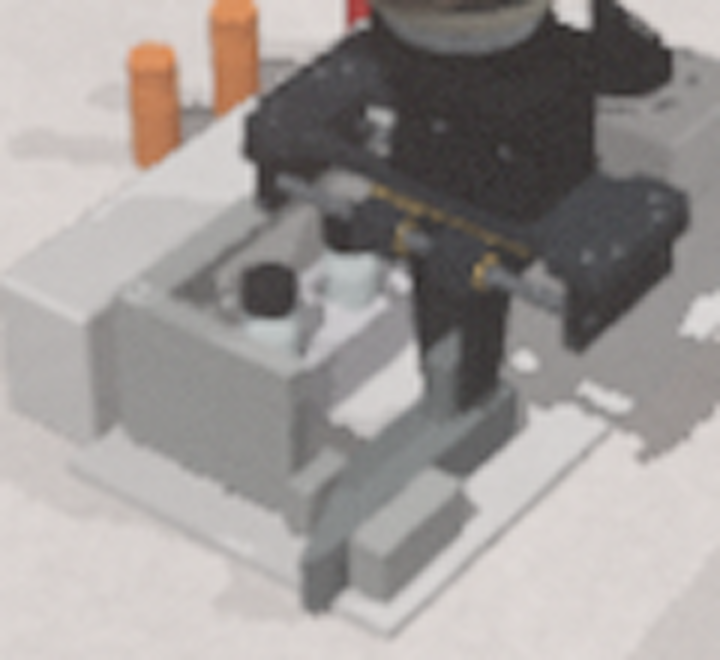

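```bash
python3 -m inch '{"hand":[0,0,0,0,0,0,0,0],"delta_pos":[[0.6,0,0],[0.6,0,0],[0.7,0,0],[0.7,0,0],[0.6,0,0],[0.5,0,0],[0,0,0.05],[0,0,0]],"turn":[0,0,0,0,0,0,0,0]}'
python3 - <<'E'
from fit import *
p,d,c=look("side"); crop(p,200,200,320,310,6,"c_s10")
s=env.state();print(tochg(*s['eef_pos'][:2],s['tcp_rot'][2]),s['ft_force'].round(1),s['moment'].round(2))
for q in(.016,.018):print(q,fitrel(d,c,6,(-82,117,0),(180,150,350,300),SIDE,ly=(-10,215),q=q,lx=(-120,-40)))
E
```

```text
t: 19.4
eef_pos: [499.2, 139.2, 117.7]
tcp_rot: [3.141, -0.001, 1.49]
ft_force: [1.4, 3.3, -0.9]
opening: 0.147
(np.float64(-81.2), np.float64(94.2), np.float64(1.5703)) [1.6 3.5 0.2] [ 0.68 -0.34  0.04]
0.016 (array([-8.14344474e+01,  1.18027976e+02,  3.44537606e-03]), np.float64(2.1282154946902474), 1293)
0.018 (array([-8.16179300e+01,  1.18675764e+02,  8.53054146e-03]), np.float64(2.104498028488683), 1293)
```

View pics/c_s10.png

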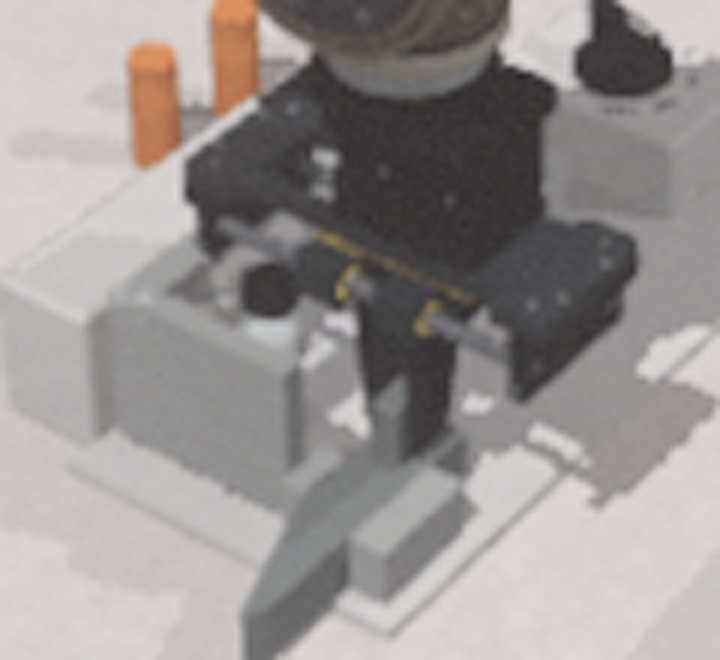

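The wedge is home at y ≈ 118. Letting go and rising.

```bash
python3 -m inch '{"hand":[0.25,0.35,0.35,0.35,0.35,0.35,0.35,0.35,0.35,0.35],"delta_pos":[[0,0,0],[0,0,0],[0,0,0],[0,0,0],[0,0,-1.5],[0,0,-3],[0,0,-4],[0,0,-4],[0,0,-3],[0,0,0]],"turn":[0,0,0,0,0,0,0,0,0,0]}'
python3 - <<'E'
from fit import *
p,d,c=look("side"); crop(p,180,170,340,310,5,"c_s11")
for q in(.016,.018,.020):print(q,fitrel(d,c,6,(-82,117,0),(180,150,350,300),SIDE,ly=(-10,215),q=q,lx=(-120,-40),zmax=70))
go([*chg(0,84)[:2],260],-.08)
E
```

```text
t: 20.45
eef_pos: [500.0, 138.8, 276.5]
tcp_rot: [3.135, -0.001, 1.49]
ft_force: [-0.6, 0.7, -1.1]
opening: 0.35
0.016 (array([-8.17136330e+01,  1.18030476e+02,  1.59859519e-03]), np.float64(2.311985497585048), 1612)
0.018 (array([-8.17288441e+01,  1.18306090e+02,  3.28201496e-03]), np.float64(2.218714900298238), 1612)
0.02 (array([-8.17092218e+01,  1.18022715e+02,  1.63528582e-03]), np.float64(2.3212139684597903), 1612)
t 20.5 pos [499.4 138.7 274.3] rot [ 3.138e+00 -1.000e-03  1.490e+00] F [-0.8  0.4 -0.7] open 0.35 q [ 0.14  0.36  1.84 -0.    0.94  0.22]
  local now [-0.98  8.1   1.43]
  turn 1.57 (or -4.713 ) local after [8.1  0.99 1.43]
```

View pics/c_s11.png

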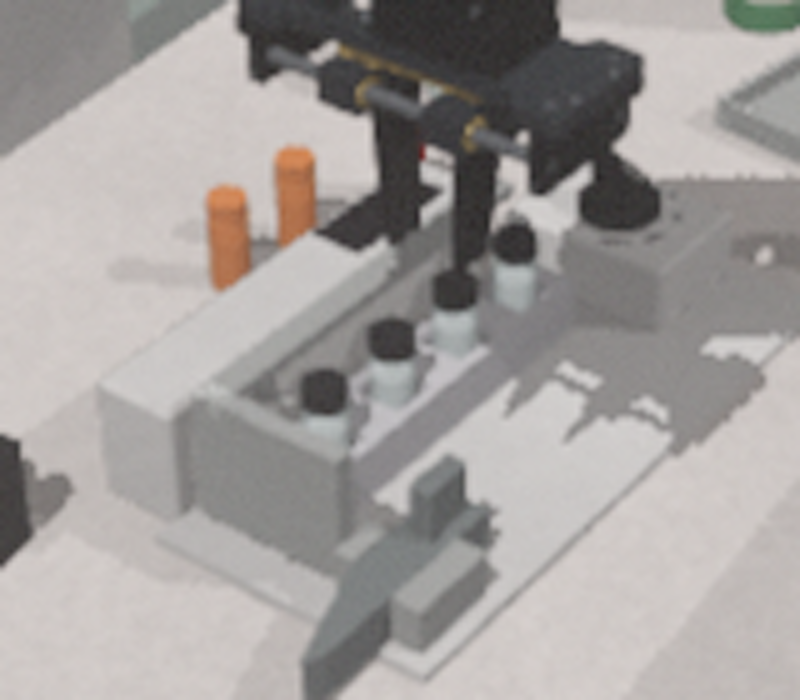

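Released, the wedge alone holds the retainer at 18 mm. The bar is clear of all four caps, in the crop at (515,243), (455,290), (392,338) and (325,390). Now vial 4.

```bash
python3 -m inch '{"hand":[0.47,0.47,0.47,0.47,0.47,0.47,0.47,0.47,0.47,0.47,0.47,0.47,0.47,0.47,0.47,0.47],"delta_pos":[[0,0,0],[0,0,0],[0,0,0],[0,0,0],[0,0,0],[0,0,0],[0,0,0],[0,0,0],[0,0,0],[0,0,0],[0,0,0],[2,0.3,0],[2.1,0.3,0],[2,0.4,0],[2,0,0],[0,0,3]],"turn":[0.15,0.15,0.15,0.15,0.15,0.15,0.15,0.15,0.15,0.15,0.07,0,0,0,0,0]}'
python3 - <<'E'
from fit import *
go([*chg(-1,84)[:2],123],-.0805)
t=lambda x,y:(468+np.cos(-.207)*x-np.sin(-.207)*y,-364+np.sin(-.207)*x+np.cos(-.207)*y)
for x in(-75,-32,10,50): print(np.round(t(x,8),1))
p,d,c=look("side"); crop(p,180,170,340,310,5,"c_s12")
E
```

```text
t: 22.1
eef_pos: [581.8, 121.8, 243.4]
tcp_rot: [-3.141, -0.005, -0.081]
ft_force: [-0.4, -0.2, -1.1]
opening: 0.469
t 22.1 pos [581.8 121.8 243.4] rot [-3.141 -0.005 -0.081] F [-0.4 -0.2 -1.1] open 0.469 q [ 0.1   0.5   1.69 -0.    0.94  1.75]
  local now [-0.35 -0.03 12.04]
  turn -0.001 (or 6.283 ) local after [-0.35 -0.03 12.04]
[ 396.2 -340.8]
[ 438.3 -349.6]
[ 479.4 -358.2]
[ 518.6 -366.4]
```

View pics/c_s12.png

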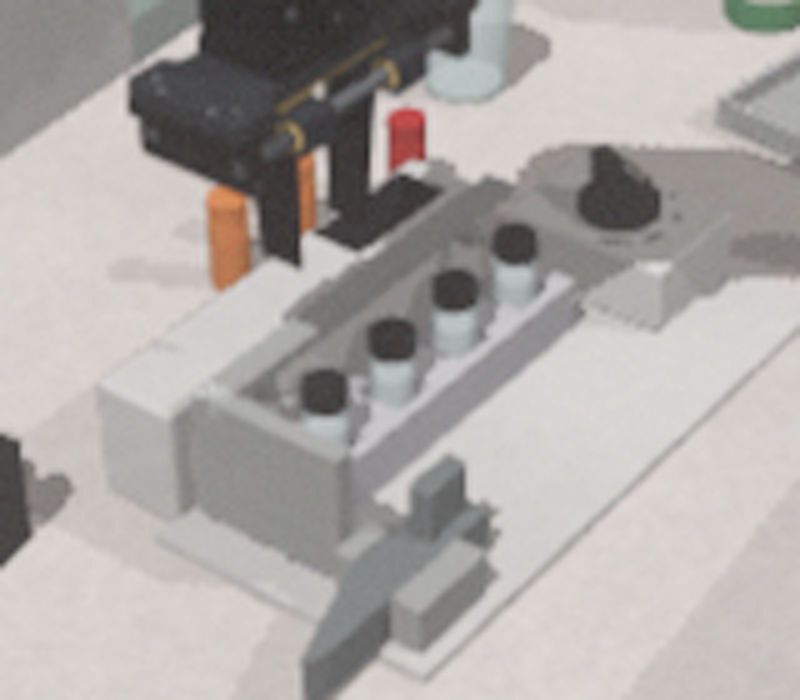

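```bash
python3 -m inch '{"hand":[0.47,0.47,0.47,0.47,0.47,0.47,0.47],"delta_pos":[[-0.35,0,3],[0,0,3],[0,0,2.5],[0,0,1.5],[0,0,1.2],[0,0,0.5],[0,0,0]],"turn":[0,0,0,0,0,0,0]}'
python3 - <<'E'
from fit import *
s=env.state();print(tochg(*s['eef_pos'][:2],s['tcp_rot'][2]),s['eef_pos'],s['ft_force'].round(1))
p,d,c=look("side"); crop(p,200,180,320,280,6,"c_s13")
E
```

```text
t: 22.85
eef_pos: [575.3, 122.5, 125.1]
tcp_rot: [3.141, 0.001, -0.08]
ft_force: [0.8, -0.2, -0.1]
opening: 0.47
(np.float64(-4.0), np.float64(83.8), np.float64(0.0003)) [575.33659291 122.48668524 125.14689282] [ 0.8 -0.2 -0.1]
```

View pics/c_s13.png

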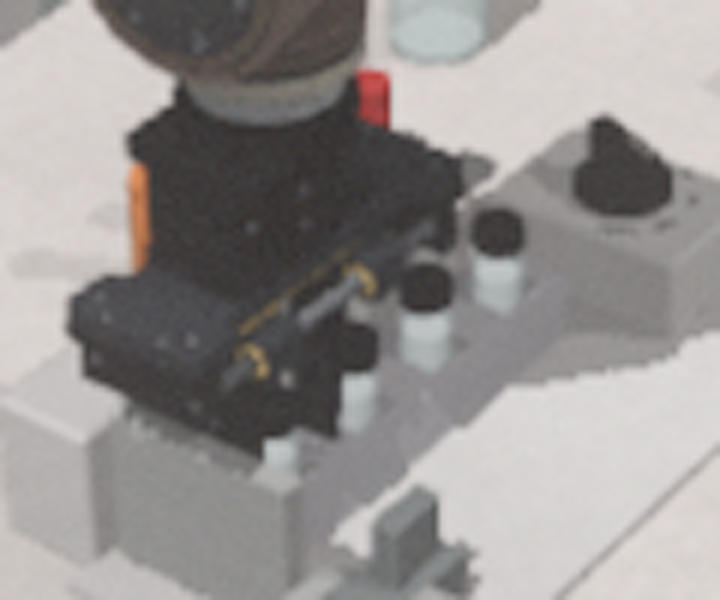

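```bash
python3 -m inch '{"hand":[0.47,0.4,0,0,0,0,0,0,0,0],"delta_pos":[[0.3,0,0.1],[0,0,0],[0,0,0],[0,0,0],[0,0,0],[0,0,0],[0,0,0],[0,0,0],[0,0,0],[0,0,0]],"turn":[0,0,0,0,0,0,0,0,0,0]}'
python3 -m inch '{"hand":[0,0,0,0,0,0],"delta_pos":[[0,0,-1],[0,0,-2],[0,0,-3],[0,0,-3],[0,0,-3],[0,0,0]],"turn":[0,0,0,0,0,0]}'
python3 - <<'E'
from fit import *
s=env.state();print(tochg(*s['eef_pos'][:2],s['tcp_rot'][2]),s['eef_pos'],s['ft_force'].round(1))
p,d,c=look("side"); crop(p,180,130,340,290,4,"c_s14")
go([396.2,-340.8,245],-.0805)
E
```

```text
t: 23.9
eef_pos: [578.7, 122.3, 124.9]
tcp_rot: [3.142, -0.0, -0.08]
ft_force: [-0.0, -1.1, 4.3]
opening: 0.255
t: 24.5
eef_pos: [579.6, 122.4, 248.9]
tcp_rot: [-3.141, -0.006, -0.08]
ft_force: [0.5, 0.1, -0.6]
opening: 0.259
(np.float64(0.2), np.float64(84.1), np.float64(0.0004)) [579.5568333  122.44804542 248.94589029] [ 0.5  0.1 -0.6]
t 24.55 pos [578.9 122.3 246.8] rot [-3.141 -0.004 -0.08 ] F [-0.6 -1.1 -1. ] open 0.26 q [ 0.1   0.49  1.7  -0.    0.95  1.75]
  local now [-14.51  47.63   0.18]
  turn 0.0 (or -6.283 ) local after [-14.49  47.63   0.18]
```

View pics/c_s14.png

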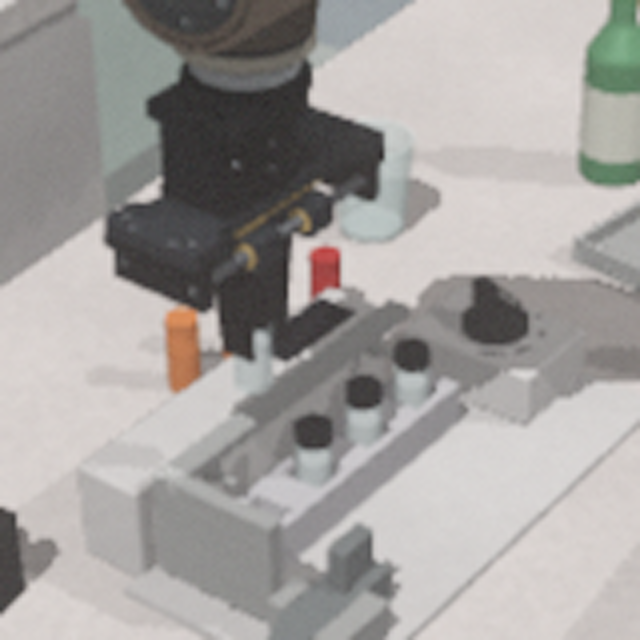

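Vial 4 is in the hand. Carrying it to the tray.

```bash
python3 -m inch '{"hand":[0,0,0,0,0,0,0,0,0,0,0,0,0,0,0,0],"delta_pos":[[-0.5,2,0],[-1.1,3.5,0],[-1.1,3.6,0],[-1.1,3.6,0],[-1.1,3.7,0],[-1.2,3.7,0],[-1.2,3.7,0],[-1.2,3.7,0],[-1.2,3.7,0],[-1.2,3.7,0],[-1.2,3.7,0],[-1.2,3.7,0],[-1.2,3.3,0],[-0.5,2,0],[0,0,2],[0,0,3]],"turn":[0,0,0,0,0,0,0,0,0,0,0,0,0,0,0,0]}'
python3 - <<'E'
from fit import *
go([396.2,-340.8,112],-.0805)
p,d,c=look("side"); crop(p,290,120,410,240,6,"c_s15")
p,d,c=look("top","t15")
E
```

```text
t: 26.15
eef_pos: [390.6, -341.0, 194.4]
tcp_rot: [3.14, -0.001, -0.082]
ft_force: [0.4, 0.3, -0.5]
opening: 0.258
t 26.15 pos [ 390.6 -341.   194.4] rot [ 3.14e+00 -1.00e-03 -8.20e-02] F [ 0.4  0.3 -0.5] open 0.258 q [-0.85  0.47  1.92 -0.    0.75  0.81]
  local now [ 0.56 -0.07  8.24]
  turn -0.001 (or 6.282 ) local after [ 0.56 -0.06  8.24]
```

View pics/c_s15.png

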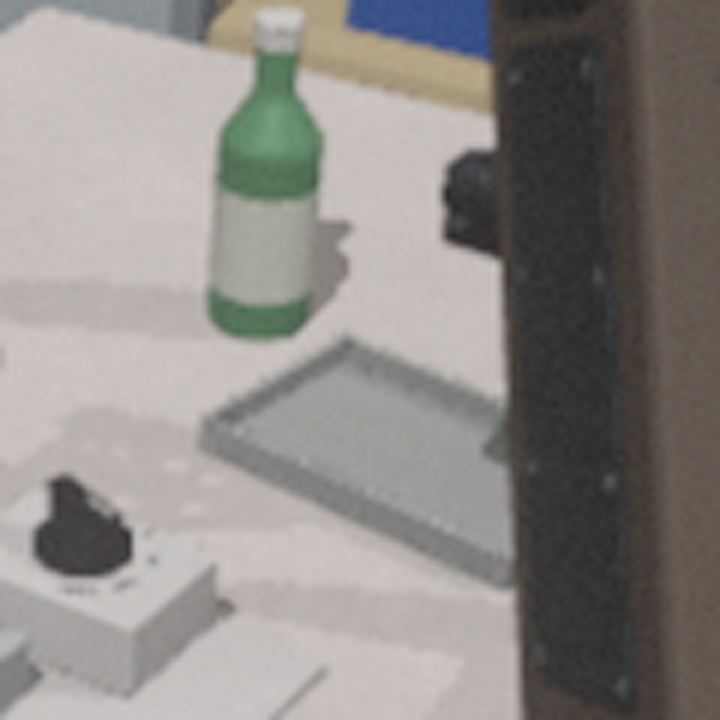

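View pics/t15.png

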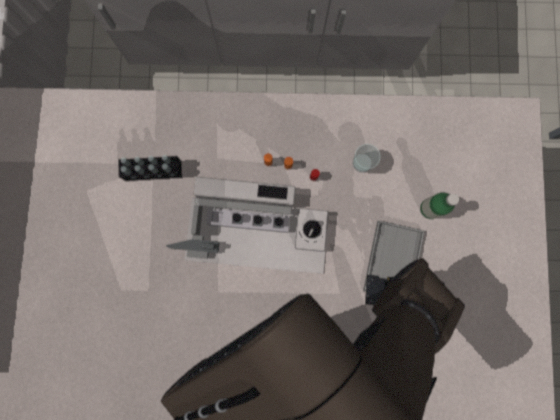

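```bash
python3 -m inch '{"hand":[0,0,0,0,0,0],"delta_pos":[[0.5,-0.05,2],[0,0,2.5],[0,0,2],[0,0,0.7],[0,0,0],[0,0,0]],"turn":[0,0,0,0,0,0]}'
python3 -m inch '{"hand":[0,0,0],"delta_pos":[[0,0,0.3],[0,0,0],[0,0,0]],"turn":[0,0,0]}'
```

```text
t: 26.85
eef_pos: [396.3, -340.3, 123.7]
tcp_rot: [3.141, -0.001, -0.08]
ft_force: [0.0, -0.5, -1.1]
opening: 0.255
t: 27.15
eef_pos: [396.0, -340.2, 120.1]
tcp_rot: [3.141, -0.0, -0.08]
ft_force: [-0.4, -1.2, 0.0]
opening: 0.256
```

```bash
python3 -m inch '{"hand":[0,0,0,0],"delta_pos":[[0,0,0.4],[0,0,0.2],[0,0,0],[0,0,0]],"turn":[0,0,0,0]}'
python3 -m inch '{"hand":[0,0,0],"delta_pos":[[0,0,0.15],[0,0,0],[0,0,0]],"turn":[0,0,0]}'
```

```text
t: 27.55
eef_pos: [395.9, -340.1, 113.6]
tcp_rot: [-3.141, 0.0, -0.08]
ft_force: [-0.4, -0.6, -0.4]
opening: 0.257
t: 27.85
eef_pos: [396.0, -340.1, 112.2]
tcp_rot: [3.142, -0.0, -0.08]
ft_force: [-0.2, 0.6, -1.2]
opening: 0.257
```

```bash
python3 -m inch '{"hand":[0,0,0,0],"delta_pos":[[0,0,0.1],[0,0,0],[0,0,0],[0,0,0]],"turn":[0,0,0,0]}'
```

```text
t: 28.25
eef_pos: [396.1, -340.2, 111.8]
tcp_rot: [3.141, -0.001, -0.08]
ft_force: [-1.7, 1.0, 9.1]
opening: 0.257
```

```bash
python3 -m inch '{"hand":[0.3,0.35,0.42,0.47,0.47,0.47,0.47,0.47,0.47],"delta_pos":[[0,0,0],[0,0,0],[0,0,0],[0,0,0],[0,0,-2],[0,0,-3],[0,0,-4],[0,0,-4],[0,0,-1]],"turn":[0,0,0,0,0,0,0,0,0]}'
python3 - <<'E'
from fit import *
go([*chg(0,28)[:2],245],-.0805)
E
```

```text
t: 29.15
eef_pos: [396.6, -340.7, 255.0]
tcp_rot: [3.138, -0.004, -0.08]
ft_force: [-0.5, -0.7, -0.1]
opening: 0.467
t 29.15 pos [ 396.6 -340.7  255. ] rot [ 3.138 -0.004 -0.08 ] F [-0.5 -0.7 -0.1] open 0.467 q [-0.84  0.39  1.85 -0.    0.89  0.81]
  local now [ 14.51 -42.01   1.  ]
  turn 0.0 (or -6.283 ) local after [ 14.5  -42.02   1.  ]
```

```bash
python3 -m inch '{"hand":[0.47,0.47,0.47,0.47,0.47,0.47,0.47,0.47,0.47,0.47,0.47,0.47,0.47,0.47],"delta_pos":[[1,-3,0],[1.3,-3.6,0],[1.3,-3.7,0],[1.3,-3.7,0],[1.3,-3.7,0],[1.3,-3.7,0],[1.3,-3.7,0],[1.3,-3.7,0],[1.3,-3.7,0],[1.3,-3.7,0],[1.2,-3.5,0],[0.6,-2.3,0],[0,0,2],[0,0,0]],"turn":[0,0,0,0,0,0,0,0,0,0,0,0,0,0]}'
python3 - <<'E'
from fit import *
go([*chg(0,28)[:2],124.9],-.0805)
p,d,c=look("side"); crop(p,290,130,410,230,6,"c_s16"); crop(p,180,130,340,290,4,"c_s17")
E
```

```text
t: 30.55
eef_pos: [573.3, 67.6, 228.6]
tcp_rot: [3.141, 0.004, -0.079]
ft_force: [0.5, -0.7, -0.9]
opening: 0.469
t 30.55 pos [573.3  67.6 228.6] rot [ 3.141  0.004 -0.079] F [ 0.5 -0.7 -0.9] open 0.469 q [ 0.    0.5   1.75 -0.    0.9   1.65]
  local now [ 0.17  0.1  10.37]
  turn 0.002 (or -6.282 ) local after [ 0.17  0.1  10.37]
```

View pics/c_s16.png

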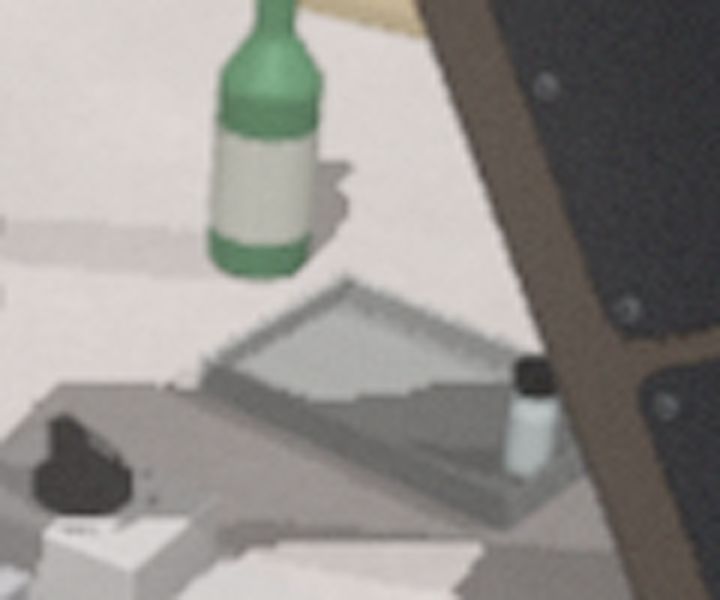

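View pics/c_s17.png

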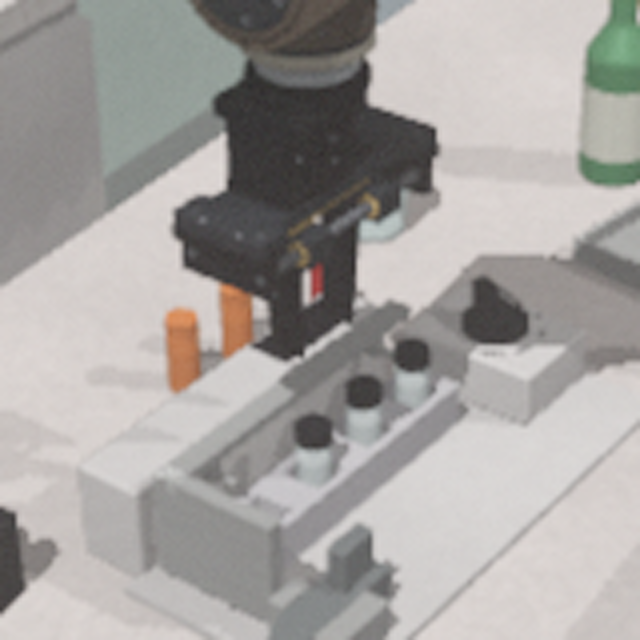

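Vial 4 stands upright in the tray at crop (530,415). Now vial 3.

```bash
python3 -m inch '{"hand":[0.47,0.47,0.47,0.47,0.47,0.47,0.47,0.47],"delta_pos":[[0.15,0.1,2.5],[0,0,2.5],[0,0,2.5],[0,0,1.5],[0,0,0.8],[0,0,0],[0,0,0],[0,0,0]],"turn":[0,0,0,0,0,0,0,0]}'
python3 - <<'E'
from fit import *
s=env.state();print(tochg(*s['eef_pos'][:2],s['tcp_rot'][2]),s['eef_pos'],s['ft_force'].round(1))
E
```

```text
t: 31.4
eef_pos: [576.0, 65.7, 134.2]
tcp_rot: [-3.142, -0.002, -0.08]
ft_force: [-0.5, -0.1, -0.3]
opening: 0.469
(np.float64(1.2), np.float64(27.3), np.float64(0.0001)) [575.95883066  65.68248753 134.21869416] [-0.5 -0.1 -0.3]
```

```bash
python3 -m inch '{"hand":[0.47,0.47,0.4,0,0,0,0,0,0,0,0],"delta_pos":[[-0.1,-0.07,0.93],[0,0,0],[0,0,0],[0,0,0],[0,0,0],[0,0,0],[0,0,0],[0,0,0],[0,0,0],[0,0,0],[0,0,0]],"turn":[0,0,0,0,0,0,0,0,0,0,0]}'
python3 -m inch '{"hand":[0,0,0,0,0,0,0],"delta_pos":[[0,0,-1],[0,0,-2],[0,0,-3],[0,0,-3],[0,0,-3],[0,0,0],[0,0,0]],"turn":[0,0,0,0,0,0,0]}'
python3 - <<'E'
from fit import *
go([438.3,-349.6,245],-.0805)
E
```

```text
t: 32.5
eef_pos: [574.7, 66.6, 124.0]
tcp_rot: [3.142, -0.0, -0.08]
ft_force: [-0.3, -0.8, -0.1]
opening: 0.257
t: 33.2
eef_pos: [574.5, 66.6, 244.7]
tcp_rot: [-3.142, -0.001, -0.08]
ft_force: [-0.1, 0.3, -0.5]
opening: 0.255
t 33.2 pos [574.5  66.6 244.7] rot [-3.142e+00 -1.000e-03 -8.000e-02] F [-0.1  0.3 -0.5] open 0.255 q [ 0.    0.48  1.73 -0.    0.93  1.65]
  local now [-1.024e+01  4.258e+01 -3.000e-02]
  turn 0.0 (or -6.283 ) local after [-1.023e+01  4.258e+01 -3.000e-02]
```

```bash
python3 -m inch '{"hand":[0,0,0,0,0,0,0,0,0,0,0,0,0,0,0,0],"delta_pos":[[-0.4,2,0],[-0.8,3.5,0],[-0.9,3.6,0],[-0.9,3.6,0],[-0.9,3.7,0],[-0.9,3.7,0],[-0.9,3.7,0],[-0.9,3.7,0],[-0.9,3.7,0],[-0.9,3.6,0],[-0.8,3.5,0],[-0.6,2.6,0],[-0.44,1.68,0],[0,0,3],[0,0,2],[0,0,0]],"turn":[0,0,0,0,0,0,0,0,0,0,0,0,0,0,0,0]}'
python3 - <<'E'
from fit import *
go([438.3,-349.6,111],-.0805)
p,d,c=look("side"); crop(p,290,110,410,230,6,"c_s18")
E
```

```text
t: 34.8
eef_pos: [437.7, -348.6, 191.2]
tcp_rot: [-3.138, 0.004, -0.08]
ft_force: [0.5, 0.6, 0.0]
opening: 0.256
t 34.8 pos [ 437.7 -348.6  191.2] rot [-3.138  0.004 -0.08 ] F [0.5 0.6 0. ] open 0.256 q [-0.79  0.52  1.82  0.    0.8   0.86]
  local now [0.07 0.09 8.02]
  turn 0.0 (or -6.283 ) local after [0.07 0.09 8.02]
```

View pics/c_s18.png

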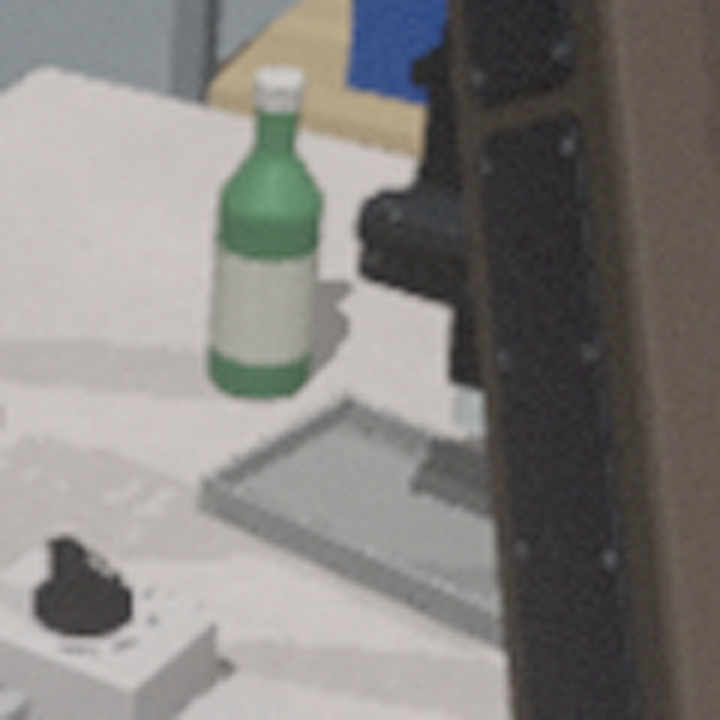

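```bash
python3 -m inch '{"hand":[0,0,0,0,0,0,0],"delta_pos":[[0.05,0.07,2.5],[0,0,2.5],[0,0,1.5],[0,0,0.7],[0,0,0.3],[0,0,0],[0,0,0]],"turn":[0,0,0,0,0,0,0]}'
python3 -m inch '{"hand":[0,0,0],"delta_pos":[[0,0,0],[0,0,0],[0,0,0]],"turn":[0,0,0]}'
```

```text
t: 35.55
eef_pos: [439.2, -350.5, 119.8]
tcp_rot: [3.141, -0.001, -0.08]
ft_force: [0.0, 0.1, -0.6]
opening: 0.259
t: 35.85
eef_pos: [439.0, -350.4, 119.2]
tcp_rot: [3.141, -0.0, -0.08]
ft_force: [0.7, 0.2, -0.8]
opening: 0.258
```

```bash
python3 -m inch '{"hand":[0,0,0,0],"delta_pos":[[0,0,0.5],[0,0,0.25],[0,0,0],[0,0,0]],"turn":[0,0,0,0]}'
python3 -m inch '{"hand":[0,0,0,0],"delta_pos":[[0,0,0.08],[0,0,0],[0,0,0],[0,0,0]],"turn":[0,0,0,0]}'
```

```text
t: 36.25
eef_pos: [438.9, -350.3, 111.2]
tcp_rot: [-3.141, 0.0, -0.08]
ft_force: [0.7, 0.0, -0.0]
opening: 0.258
t: 36.65
eef_pos: [438.9, -350.4, 111.0]
tcp_rot: [3.141, -0.0, -0.08]
ft_force: [-0.2, 1.3, 4.7]
opening: 0.255
```

```bash
python3 -m inch '{"hand":[0.3,0.35,0.42,0.47,0.47,0.47,0.47,0.47,0.47,0.47],"delta_pos":[[0,0,0],[0,0,0],[0,0,0],[0,0,0],[0,0,-2],[0,0,-3],[0,0,-4],[0,0,-4],[0,0,0],[0,0,0]],"turn":[0,0,0,0,0,0,0,0,0,0]}'
python3 - <<'E'
from fit import *
go([*chg(0,-28)[:2],245],-.0805)
E
```

```text
t: 37.65
eef_pos: [438.9, -350.3, 241.1]
tcp_rot: [3.141, -0.001, -0.08]
ft_force: [-0.2, 0.8, -0.5]
opening: 0.472
t 37.65 pos [ 438.9 -350.3  241.1] rot [ 3.141e+00 -1.000e-03 -8.000e-02] F [-0.2  0.8 -0.5] open 0.472 q [-0.79  0.46  1.78 -0.    0.91  0.86]
  local now [ 10.22 -37.03  -0.39]
  turn 0.0 (or -6.283 ) local after [ 10.2  -37.04  -0.39]
```

```bash
python3 -m inch '{"hand":[0.47,0.47,0.47,0.47,0.47,0.47,0.47,0.47,0.47,0.47,0.47,0.47,0.47,0.47],"delta_pos":[[0.6,-2.3,0],[0.9,-3.4,0],[1,-3.6,0],[1,-3.6,0],[1,-3.6,0],[1,-3.6,0],[1,-3.6,0],[1,-3.6,0],[1,-3.6,0],[1,-3.5,0],[0.7,-2.6,0],[0,0,0],[0,0,0],[0,0,0]],"turn":[0,0,0,0,0,0,0,0,0,0,0,0,0,0]}'
python3 - <<'E'
from fit import *
go([*chg(0,-28)[:2],124.5],-.0805)
p,d,c=look("side"); crop(p,290,130,410,230,6,"c_s19"); crop(p,180,130,340,290,4,"c_s20")
E
```

```text
t: 39.05
eef_pos: [569.8, 9.5, 239.8]
tcp_rot: [3.141, 0.002, -0.081]
ft_force: [0.5, -0.2, -0.7]
opening: 0.47
t 39.05 pos [569.8   9.5 239.8] rot [ 3.141e+00  2.000e-03 -8.100e-02] F [ 0.5 -0.2 -0.7] open 0.47 q [-0.1   0.47  1.75 -0.    0.92  1.55]
  local now [ 0.05 -0.13 11.53]
  turn -0.0 (or 6.283 ) local after [ 0.05 -0.13 11.53]
```

View pics/c_s19.png

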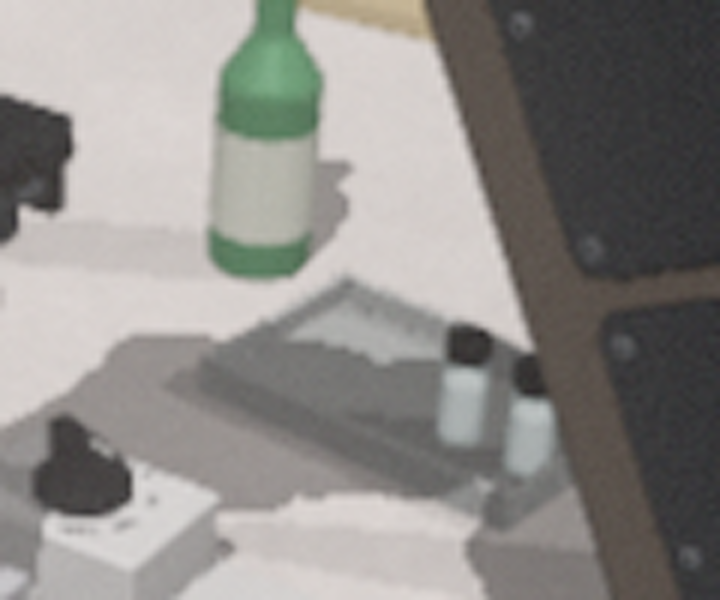

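View pics/c_s20.png

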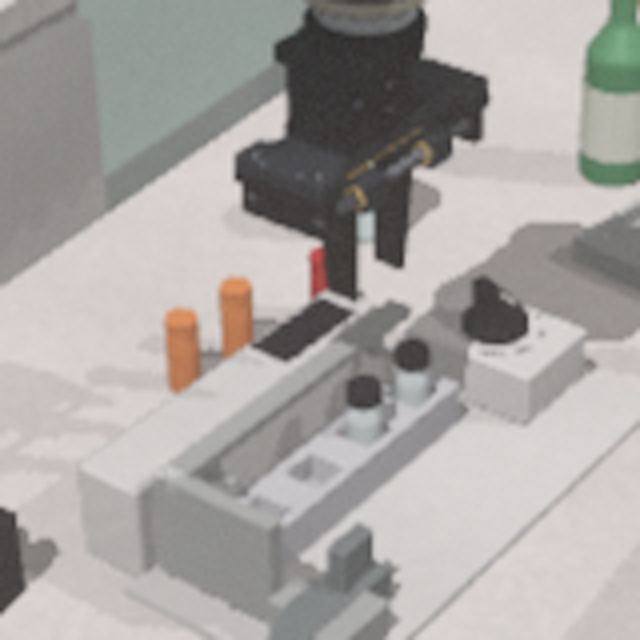

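Two vials are standing in the tray. Now vial 2.

```bash
python3 -m inch '{"hand":[0.47,0.47,0.47,0.47,0.47,0.47,0.47,0.47,0.47],"delta_pos":[[0.05,-0.13,2.5],[0,0,2.5],[0,0,2.5],[0,0,2],[0,0,1],[0,0,0.5],[0,0,0],[0,0,0],[0,0,0]],"turn":[0,0,0,0,0,0,0,0,0]}'
python3 - <<'E'
from fit import *
go([*chg(0,-28)[:2],124.5],-.0805)
E
```

```text
t: 40.0
eef_pos: [571.1, 11.5, 131.5]
tcp_rot: [3.141, -0.001, -0.08]
ft_force: [-0.2, 0.2, 0.3]
opening: 0.47
t 40.0 pos [571.1  11.5 131.5] rot [ 3.141e+00 -1.000e-03 -8.000e-02] F [-0.2  0.2  0.3] open 0.47 q [-0.1   0.62  1.84 -0.    0.68  1.56]
  local now [-0.07  0.08  0.7 ]
  turn 0.0 (or -6.283 ) local after [-0.07  0.08  0.7 ]
```

```bash
python3 -m inch '{"hand":[0.47,0.47,0.4,0,0,0,0,0,0,0,0],"delta_pos":[[-0.07,0.08,0.7],[0,0,0],[0,0,0],[0,0,0],[0,0,0],[0,0,0],[0,0,0],[0,0,0],[0,0,0],[0,0,0],[0,0,0]],"turn":[0,0,0,0,0,0,0,0,0,0,0]}'
python3 -m inch '{"hand":[0,0,0,0,0,0,0],"delta_pos":[[0,0,-1],[0,0,-2],[0,0,-3],[0,0,-3],[0,0,-3],[0,0,0],[0,0,0]],"turn":[0,0,0,0,0,0,0]}'
python3 - <<'E'
from fit import *
go([480,-358,245],-.0805)
E
```

```text
t: 41.1
eef_pos: [570.1, 10.8, 123.7]
tcp_rot: [3.142, -0.0, -0.08]
ft_force: [-0.0, 0.2, 0.3]
opening: 0.259
t: 41.8
eef_pos: [569.9, 10.8, 244.4]
tcp_rot: [3.141, -0.001, -0.08]
ft_force: [-0.0, -0.4, -1.6]
opening: 0.259
t 41.8 pos [569.9  10.8 244.4] rot [ 3.141e+00 -1.000e-03 -8.000e-02] F [-0.  -0.4 -1.6] open 0.259 q [-0.1   0.47  1.75 -0.    0.92  1.55]
  local now [-6.01 37.48 -0.06]
  turn 0.0 (or -6.283 ) local after [-6.   37.48 -0.06]
```

```bash
python3 -m inch '{"hand":[0,0,0,0,0,0,0,0,0,0,0,0,0,0,0,0,0],"delta_pos":[[-0.3,2,0],[-0.5,3.4,0],[-0.6,3.5,0],[-0.6,3.5,0],[-0.6,3.5,0],[-0.6,3.5,0],[-0.6,3.5,0],[-0.6,3.5,0],[-0.6,3.5,0],[-0.5,3.5,0],[-0.5,2.6,0],[0,1.5,0],[0,0,3],[0,0,3],[0,0,2],[0,0,0],[0,0,0]],"turn":[0,0,0,0,0,0,0,0,0,0,0,0,0,0,0,0,0]}'
python3 - <<'E'
from fit import *
go([480,-358,110.7],-.0805)
E
```

```text
t: 43.5
eef_pos: [480.5, -357.9, 163.6]
tcp_rot: [-3.141, 0.001, -0.08]
ft_force: [0.0, 0.3, -0.3]
opening: 0.258
t 43.5 pos [ 480.5 -357.9  163.6] rot [-3.141e+00  1.000e-03 -8.000e-02] F [ 0.   0.3 -0.3] open 0.258 q [-0.75  0.61  1.75 -0.    0.79  0.9 ]
  local now [-0.05  0.02  5.29]
  turn 0.001 (or -6.283 ) local after [-0.05  0.02  5.29]
```

```bash
python3 -m inch '{"hand":[0,0,0,0,0,0,0],"delta_pos":[[0,0,2],[0,0,1.8],[0,0,0.8],[0,0,0.4],[0,0,0.1],[0,0,0],[0,0,0]],"turn":[0,0,0,0,0,0,0]}'
```

```text
t: 44.2
eef_pos: [480.4, -358.4, 113.4]
tcp_rot: [3.141, -0.001, -0.08]
ft_force: [-0.4, 1.1, -0.3]
opening: 0.257
```

```bash
python3 -m inch '{"hand":[0,0,0,0],"delta_pos":[[0,0,0.22],[0,0,0.05],[0,0,0],[0,0,0]],"turn":[0,0,0,0]}'
```

```text
t: 44.6
eef_pos: [480.4, -358.4, 110.6]
tcp_rot: [3.141, -0.001, -0.08]
ft_force: [-0.8, 0.7, 6.5]
opening: 0.256
```

```bash
python3 -m inch '{"hand":[0.3,0.35,0.42,0.47,0.47,0.47,0.47,0.47,0.47,0.47],"delta_pos":[[0,0,0],[0,0,0],[0,0,0],[0,0,0],[0,0,-2],[0,0,-3],[0,0,-4],[0,0,-4],[0,0,0],[0,0,0]],"turn":[0,0,0,0,0,0,0,0,0,0]}'
python3 - <<'E'
from fit import *
go([*chg(0,-84)[:2],245],-.0805)
E
```

```text
t: 45.6
eef_pos: [480.2, -358.1, 240.4]
tcp_rot: [3.141, -0.001, -0.08]
ft_force: [-0.4, 0.1, -0.8]
opening: 0.471
t 45.6 pos [ 480.2 -358.1  240.4] rot [ 3.141e+00 -1.000e-03 -8.000e-02] F [-0.4  0.1 -0.8] open 0.471 q [-0.75  0.51  1.68 -0.    0.95  0.9 ]
  local now [  6.03 -31.89  -0.46]
  turn 0.0 (or -6.283 ) local after [  6.02 -31.89  -0.46]
```

```bash
python3 -m inch '{"hand":[0.47,0.47,0.47,0.47,0.47,0.47,0.47,0.47,0.47,0.47,0.47,0.47,0.47],"delta_pos":[[0.4,-2,0],[0.6,-3,0],[0.7,-3.5,0],[0.7,-3.5,0],[0.7,-3.5,0],[0.7,-3.5,0],[0.7,-3.5,0],[0.6,-3.5,0],[0.5,-3.4,0],[0.4,-2.5,0],[0,0,0],[0,0,0],[0,0,0]],"turn":[0,0,0,0,0,0,0,0,0,0,0,0,0]}'
python3 - <<'E'
from fit import *
go([*chg(0,-84)[:2],124.5],-.0805)
p,d,c=look("side","s21")
E
```

```text
t: 46.9
eef_pos: [565.2, -45.8, 239.1]
tcp_rot: [3.142, 0.001, -0.081]
ft_force: [-0.3, 0.5, -0.4]
opening: 0.471
t 46.9 pos [565.2 -45.8 239.1] rot [ 3.142e+00  1.000e-03 -8.100e-02] F [-0.3  0.5 -0.4] open 0.471 q [-0.2   0.47  1.76 -0.    0.91  1.45]
  local now [ 0.05 -0.07 11.46]
  turn -0.0 (or 6.283 ) local after [ 0.05 -0.07 11.46]
```

View pics/s21.png

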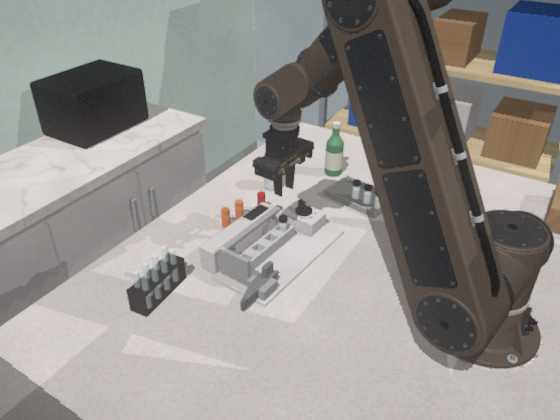

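Three vials are standing at (356,190), (367,195) and (378,200), and the last one is at (283,222). Now vial 1.

```bash
python3 -m inch '{"hand":[0.47,0.47,0.47,0.47,0.47,0.47,0.47,0.47,0.47],"delta_pos":[[0.05,0,2.5],[0,0,2.5],[0,0,2.5],[0,0,2],[0,0,1],[0,0,0.5],[0,0,0],[0,0,0],[0,0,0]],"turn":[0,0,0,0,0,0,0,0,0]}'
python3 - <<'E'
from fit import *
go([*chg(0,-84)[:2],124.5],-.0805)
E
```

```text
t: 47.85
eef_pos: [566.4, -45.2, 130.8]
tcp_rot: [3.141, -0.001, -0.08]
ft_force: [-0.1, -0.4, -0.3]
opening: 0.468
t 47.85 pos [566.4 -45.2 130.8] rot [ 3.141e+00 -1.000e-03 -8.000e-02] F [-0.1 -0.4 -0.3] open 0.468 q [-0.2   0.62  1.85 -0.    0.67  1.46]
  local now [-0.05 -0.    0.63]
  turn 0.0 (or -6.283 ) local after [-0.05 -0.    0.63]
```

```bash
python3 -m inch '{"hand":[0.47,0.47,0.4,0,0,0,0,0,0,0,0],"delta_pos":[[-0.05,0,0.65],[0,0,0],[0,0,0],[0,0,0],[0,0,0],[0,0,0],[0,0,0],[0,0,0],[0,0,0],[0,0,0],[0,0,0]],"turn":[0,0,0,0,0,0,0,0,0,0,0]}'
python3 -m inch '{"hand":[0,0,0,0,0,0,0],"delta_pos":[[0,0,-1],[0,0,-2],[0,0,-3],[0,0,-3],[0,0,-3],[0,0,0],[0,0,0]],"turn":[0,0,0,0,0,0,0]}'
python3 - <<'E'
from fit import *
go([521,-365.5,245],-.0805)
E
```

```text
t: 48.95
eef_pos: [565.6, -45.0, 123.5]
tcp_rot: [3.142, -0.0, -0.08]
ft_force: [-0.3, -0.2, 0.3]
opening: 0.258
t: 49.65
eef_pos: [565.5, -45.0, 244.2]
tcp_rot: [3.141, -0.001, -0.08]
ft_force: [-0.8, 0.1, -1.2]
opening: 0.259
t 49.65 pos [565.5 -45.  244.2] rot [ 3.141e+00 -1.000e-03 -8.000e-02] F [-0.8  0.1 -1.2] open 0.259 q [-0.2   0.46  1.76 -0.    0.92  1.46]
  local now [-1.86 32.3  -0.08]
  turn 0.0 (or -6.283 ) local after [-1.85 32.3  -0.08]
```

```bash
python3 -m inch '{"hand":[0,0,0,0,0,0,0,0,0,0,0,0,0,0,0,0],"delta_pos":[[-0.1,2,0],[-0.2,3,0],[-0.2,3.4,0],[-0.2,3.5,0],[-0.2,3.5,0],[-0.2,3.5,0],[-0.2,3.5,0],[-0.2,3.5,0],[-0.2,3.3,0],[-0.1,2,0],[-0.05,1.1,0],[0,0,3],[0,0,3],[0,0,2],[0,0,0],[0,0,0]],"turn":[0,0,0,0,0,0,0,0,0,0,0,0,0,0,0,0]}'
python3 - <<'E'
from fit import *
go([521,-365.5,110.4],-.0805)
E
```

```text
t: 51.25
eef_pos: [521.6, -365.0, 163.7]
tcp_rot: [-3.141, 0.0, -0.08]
ft_force: [0.0, -0.6, -0.6]
opening: 0.262
t 51.25 pos [ 521.6 -365.   163.7] rot [-3.141  0.    -0.08 ] F [ 0.  -0.6 -0.6] open 0.262 q [-0.71  0.65  1.65  0.    0.84  0.94]
  local now [-0.06  0.06  5.33]
  turn 0.001 (or -6.282 ) local after [-0.06  0.06  5.33]
```

```bash
python3 -m inch '{"hand":[0,0,0,0,0,0,0],"delta_pos":[[0,0,2],[0,0,1.8],[0,0,0.8],[0,0,0.4],[0,0,0.1],[0,0,0],[0,0,0]],"turn":[0,0,0,0,0,0,0]}'
python3 -m inch '{"hand":[0,0,0,0],"delta_pos":[[0,0,0.22],[0,0,0],[0,0,0],[0,0,0]],"turn":[0,0,0,0]}'
```

```text
t: 51.95
eef_pos: [521.5, -365.7, 113.2]
tcp_rot: [3.141, -0.001, -0.08]
ft_force: [0.8, -0.3, -0.8]
opening: 0.262
t: 52.35
eef_pos: [521.4, -365.6, 110.4]
tcp_rot: [3.141, -0.0, -0.08]
ft_force: [-0.1, -0.5, 2.2]
opening: 0.261
```

```bash
python3 -m inch '{"hand":[0.3,0.35,0.42,0.47,0.47,0.47,0.47,0.47,0.47,0.47],"delta_pos":[[0,0,0],[0,0,0],[0,0,0],[0,0,0],[0,0,-2],[0,0,-3],[0,0,-4],[0,0,-4],[0,0,0],[0,0,0]],"turn":[0,0,0,0,0,0,0,0,0,0]}'
python3 - <<'E'
from fit import *
go([*chg(-82,95)[:2],245],1.49)
E
```

```text
t: 53.35
eef_pos: [521.2, -365.5, 240.9]
tcp_rot: [3.141, -0.001, -0.08]
ft_force: [-0.8, -0.2, -0.5]
opening: 0.469
t 53.35 pos [ 521.2 -365.5  240.9] rot [ 3.141e+00 -1.000e-03 -8.000e-02] F [-0.8 -0.2 -0.5] open 0.469 q [-0.72  0.56  1.59 -0.    1.    0.94]
  local now [ -6.31 -50.19  -0.41]
  turn -1.57 (or 4.713 ) local after [50.19 -6.35 -0.41]
```

```bash
python3 -m inch '{"hand":[0.4,0.4,0.4,0.4,0.4,0.4,0.4,0.4,0.4,0.4,0.4,0.4,0.4,0.4,0.4],"delta_pos":[[0,-2,-1],[-0.5,-3.5,-1],[-0.5,-3.7,0],[-0.5,-3.7,0],[-0.5,-3.7,0],[-0.5,-3.8,0],[-0.5,-3.8,0],[-0.5,-3.8,0],[-0.5,-3.8,0],[-0.5,-3.8,0],[-0.5,-3.8,0],[-0.5,-3.8,0],[-0.5,-3.7,0],[-0.5,-2.8,0],[-0.3,-0.5,0]],"turn":[0,0,0,0,0,0,0,0,0,0,0,0,0,0,0]}'
python3 -m inch '{"hand":[0.4,0.4,0.4,0.4,0.4,0.4,0.4,0.4,0.4,0.4,0.4,0.4],"delta_pos":[[0,0,0],[0,0,0],[0,0,0],[0,0,0],[0,0,0],[0,0,0],[0,0,0],[0,0,0],[0,0,0],[0,0,0],[0,0,0],[0,0,0]],"turn":[-0.15,-0.15,-0.15,-0.15,-0.15,-0.15,-0.15,-0.15,-0.15,-0.15,-0.07,0]}'
python3 - <<'E'
from fit import *
go([*chg(-82,95)[:2],117.7],1.49)
p,d,c=look("side","s22")
for q in(.016,.018,.020):print(q,fitrel(d,c,6,(-82,117,0),(180,150,350,300),SIDE,ly=(-10,215),q=q,lx=(-120,-40),zmax=70))
E
```

```text
t: 54.85
eef_pos: [492.4, 143.2, 259.5]
tcp_rot: [3.141, 0.002, -0.077]
ft_force: [-0.4, -1.0, 0.0]
opening: 0.401
t: 56.05
eef_pos: [493.1, 140.0, 259.7]
tcp_rot: [-3.14, 0.0, 1.49]
ft_force: [-0.1, -0.1, 0.7]
opening: 0.405
t 56.05 pos [493.1 140.  259.7] rot [-3.14  0.    1.49] F [-0.1 -0.1  0.7] open 0.405 q [ 0.15  0.37  1.87 -0.    0.9   0.23]
  local now [ 0.03  0.54 14.2 ]
  turn 0.0 (or -6.283 ) local after [ 0.03  0.54 14.2 ]
0.016 (array([-8.18602451e+01,  1.18048701e+02, -1.30187620e-03]), np.float64(2.2836070432937814), 1624)
0.018 (array([-8.18706709e+01,  1.18093259e+02, -1.73880930e-03]), np.float64(2.211866503563629), 1624)
0.02 (array([-8.18247725e+01,  1.18109577e+02, -1.03015887e-03]), np.float64(2.2969573329835926), 1624)
```

View pics/s22.png

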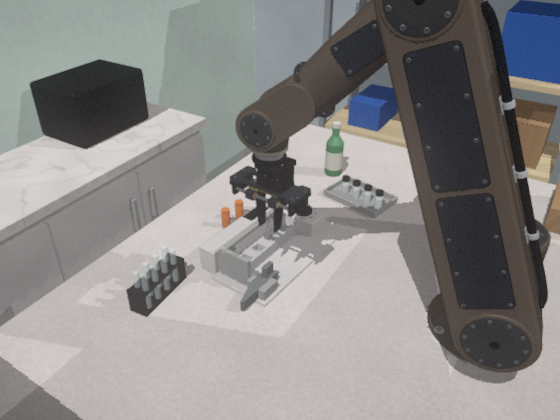

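All four vials stand upright in the tray and the wedge is still home. Descending onto its grip.

```bash
python3 -m inch '{"hand":[0.4,0.4,0.4,0.4,0.4,0.4,0.4,0.4,0.4],"delta_pos":[[0,0.55,3],[0,0,3],[0,0,3],[0,0,2.5],[0,0,1.2],[0,0,0.5],[0,0,0],[0,0,0],[0,0,0]],"turn":[0,0,0,0,0,0,0,0,0]}'
python3 - <<'E'
from fit import *
go([*chg(-81.5,95)[:2],118],1.49)
E
```

```text
t: 57.0
eef_pos: [499.5, 139.9, 129.2]
tcp_rot: [3.14, -0.0, 1.49]
ft_force: [0.3, 0.6, 0.2]
opening: 0.399
t 57.0 pos [499.5 139.9 129.2] rot [ 3.14 -0.    1.49] F [0.3 0.6 0.2] open 0.399 q [ 0.15  0.58  1.97 -0.    0.59  0.23]
  local now [-0.01 -0.05  1.12]
  turn -0.0 (or 6.283 ) local after [-0.01 -0.05  1.12]
```

```bash
python3 -m inch '{"hand":[0.4,0.4,0.4,0,0,0,0,0,0,0],"delta_pos":[[0,-0.05,0.8],[0,0,0.3],[0,0,0],[0,0,0],[0,0,0],[0,0,0],[0,0,0],[0,0,0],[0,0,0],[0,0,0]],"turn":[0,0,0,0,0,0,0,0,0,0]}'
```

```text
t: 58.0
eef_pos: [499.1, 139.9, 117.4]
tcp_rot: [3.14, -0.0, 1.49]
ft_force: [4.2, -1.6, 1.5]
opening: 0.146
```

```bash
python3 -m inch '{"hand":[0,0,0,0,0,0,0,0,0,0,0,0,0,0,0,0,0,0],"delta_pos":[[-0.4,0,-0.08],[-0.7,0,0],[-0.8,0,0],[-0.8,0,0],[-0.8,0,0],[-0.8,0,0],[-0.8,0,0],[-0.8,0,0],[-0.8,0,0],[-0.8,0,0],[-0.8,0,0],[-0.8,0,0],[-0.8,0,0],[-0.8,0,0],[-0.8,0,0],[-0.8,0,0],[0,0,0],[0,0,0]],"turn":[0,0,0,0,0,0,0,0,0,0,0,0,0,0,0,0,0,0]}'
python3 - <<'E'
from fit import *
go([*chg(-81.5,-23)[:2],250],1.49)
p,d,c=look("side"); crop(p,190,160,350,300,5,"c_s23")
E
```

```text
t: 59.8
eef_pos: [488.5, 17.1, 117.9]
tcp_rot: [-3.141, 0.0, 1.489]
ft_force: [0.5, 0.3, -1.1]
opening: 0.144
t 59.8 pos [488.5  17.1 117.9] rot [-3.141  0.     1.489] F [ 0.5  0.3 -1.1] open 0.144 q [-0.1   0.57  2.05 -0.    0.52 -0.02]
  local now [  0.51   0.06 -13.21]
  turn -0.001 (or 6.283 ) local after [  0.51   0.06 -13.21]
```

View pics/c_s23.png

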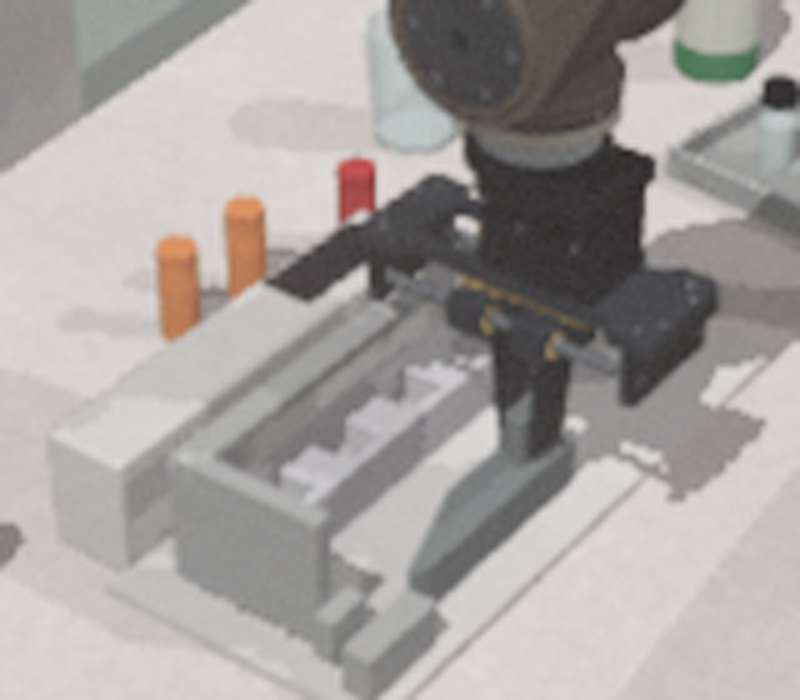

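The retainer has sprung shut. Lifting the wedge and carrying it to the free bench at +y.

```bash
python3 -m inch '{"hand":[0,0,0,0,0,0,0,0,0,0,0,0,0,0,0,0,0,0,0,0],"delta_pos":[[0,0,-2],[0,0,-4],[0,0,-4],[0,0,-3],[2,0,0],[3,-0.1,0],[3.4,-0.2,0],[3.4,-0.2,0],[3.4,-0.2,0],[3.4,-0.2,0],[3.4,-0.2,0],[3.4,-0.2,0],[3.4,-0.2,0],[2.5,0,0],[1,0,0],[0,0,3],[0,0,3],[0,0,2],[0,0,0],[0,0,0]],"turn":[0,0,0,0,0,0,0,0,0,0,0,0,0,0,0,0,0,0,0,0]}'
python3 - <<'E'
from fit import *
go([500,340,112],1.49)
p,d,c=look("side","s24")
E
```

```text
t: 61.85
eef_pos: [500.1, 340.2, 168.4]
tcp_rot: [-3.141, 0.0, 1.49]
ft_force: [0.1, 0.1, -0.4]
opening: 0.144
t 61.85 pos [500.1 340.2 168.4] rot [-3.141  0.     1.49 ] F [ 0.1  0.1 -0.4] open 0.144 q [ 0.49  0.61  1.73 -0.    0.81  0.57]
  local now [-0.02 -0.01  5.64]
  turn -0.0 (or 6.283 ) local after [-0.02 -0.01  5.64]
```

View pics/s24.png

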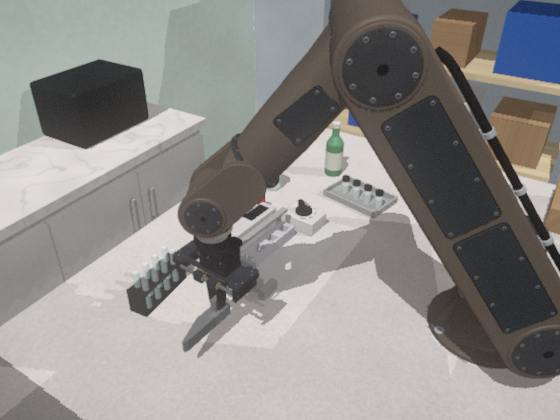

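```bash
python3 -m inch '{"hand":[0,0,0,0,0,0,0],"delta_pos":[[0,0,2],[0,0,1.8],[0,0,0.8],[0,0,0.5],[0,0,0.2],[0,0,0],[0,0,0]],"turn":[0,0,0,0,0,0,0]}'
python3 -m inch '{"hand":[0,0,0],"delta_pos":[[0,0,0.2],[0,0,0],[0,0,0]],"turn":[0,0,0]}'
```

```text
t: 62.6
eef_pos: [500.1, 340.6, 115.7]
tcp_rot: [3.141, -0.0, 1.49]
ft_force: [0.9, 0.1, 0.0]
opening: 0.146
t: 62.9
eef_pos: [499.9, 340.5, 113.1]
tcp_rot: [3.142, 0.0, 1.49]
ft_force: [0.4, 0.2, -0.5]
opening: 0.143
```

```bash
python3 -m inch '{"hand":[0,0,0,0],"delta_pos":[[0,0,0.12],[0,0,0.04],[0,0,0],[0,0,0]],"turn":[0,0,0,0]}'
```

```text
t: 63.3
eef_pos: [499.9, 340.5, 111.4]
tcp_rot: [-3.142, 0.0, 1.49]
ft_force: [0.8, -0.1, -0.7]
opening: 0.148
```

```bash
python3 -m inch '{"hand":[0,0,0],"delta_pos":[[0,0,0.07],[0,0,0],[0,0,0]],"turn":[0,0,0]}'
```

```text
t: 63.6
eef_pos: [500.0, 340.5, 111.1]
tcp_rot: [3.141, -0.0, 1.49]
ft_force: [-0.9, -0.5, 5.1]
opening: 0.145
```

```bash
python3 -m inch '{"hand":[0.2,0.3,0.4,0.4,0.4,0.4,0.4,0.4,0.4,0.4,0.4,0.4,0.4,0.4],"delta_pos":[[0,0,0],[0,0,0],[0,0,0],[0,0,0],[0,0,-2],[0,0,-4],[0,0,-4],[0,0,-4],[0,0,-4],[0,-1,0],[0,0,0],[0,0,0],[0,0,0],[0,0,0]],"turn":[0,0,0,0,0,0,0,0,0,0,0,0,0,0]}'
python3 - <<'E'
from fit import *
p,d,c=look("side","s25"); crop(p,180,160,400,330,3.6,"c_s25")
print(fit(d,c,slices(),(500,363,-.08),(165,280,250,350)))
print(search_frame("side","prop")[:1])
pt,dt,ct=look("top","t25")
for q in(0,.002,.018):
  print(q,fit(d,c,boxes_changer(q),(573,38.4,-.08),(215,170,350,300)))
s=env.state();print(s['t'],s['ft_force'].round(1))
E
```

```text
t: 65.0
eef_pos: [490.0, 341.2, 289.6]
tcp_rot: [-3.14, 0.001, 1.49]
ft_force: [0.2, 0.5, 0.3]
opening: 0.395
(array([ 5.01911119e+02,  3.63991916e+02, -7.89650579e-02, -2.82594873e-01]), np.float64(2.8129637563216945))
[{'centre': [210.0, 339.6], 'p': 0.88}]
0 (array([ 5.73324376e+02,  3.83523967e+01, -7.98987972e-02, -8.64944330e-02]), np.float64(7.603735537636107))
0.002 (array([ 5.72834012e+02,  3.87473525e+01, -7.70095145e-02,  3.95400808e-02]), np.float64(7.679406515571653))
0.018 (array([ 5.73162572e+02,  3.83211093e+01, -7.98075832e-02, -7.71172710e-02]), np.float64(8.356017827204244))
65.15 [ 0.7  0.4 -0.6]
```

View pics/c_s25.png

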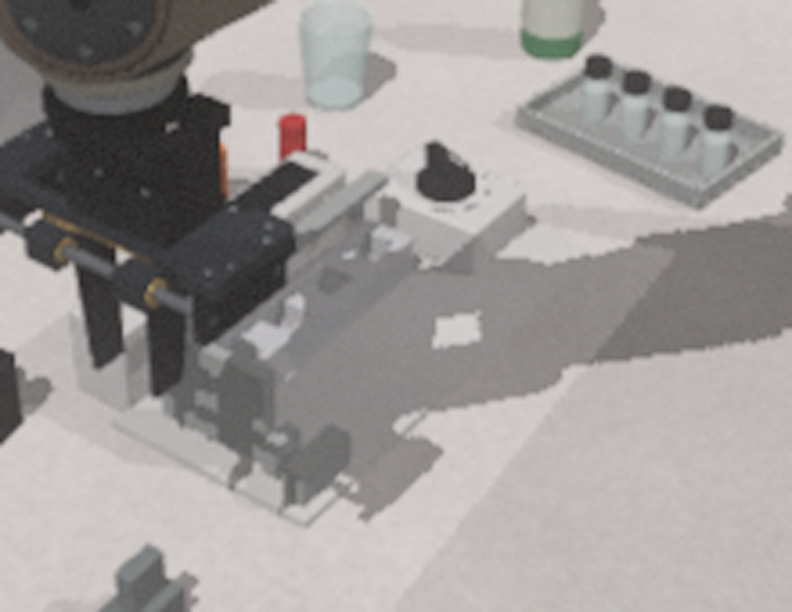

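View pics/t25.png

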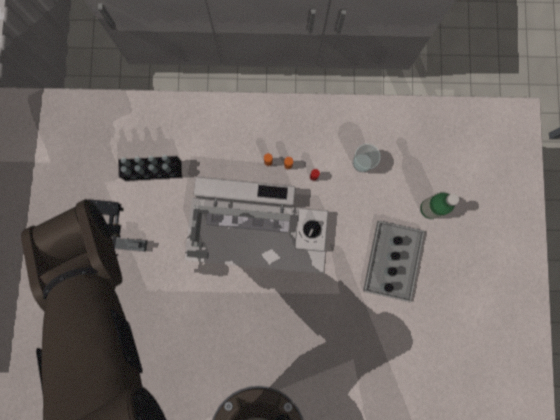

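Run:
```python
from fit import *
p=cv2.imread("pics/t25.png"); crop(p,180,165,345,285,4.8,"c_t25")
p=cv2.imread("pics/s25.png"); crop(p,160,290,290,360,6,"c_w25")
pt,dt,ct=look("top")
for q in(0,.003,.018): print(q,fit(dt,ct,boxes_changer(q),(572,38.8,-.08),(183,172,335,275)))
```

```text
0 (array([ 5.72198294e+02,  3.88799184e+01, -8.08875451e-02,  4.30952841e-01]), np.float64(3.2306734351032618))
0.003 (array([ 5.72035386e+02,  3.89549133e+01, -7.98804923e-02,  4.61338718e-01]), np.float64(3.5603476303507406))
0.018 (array([ 5.72005642e+02,  3.89065960e+01, -8.11251808e-02,  4.87474040e-01]), np.float64(5.18493741297514))
```

View pics/c_t25.png

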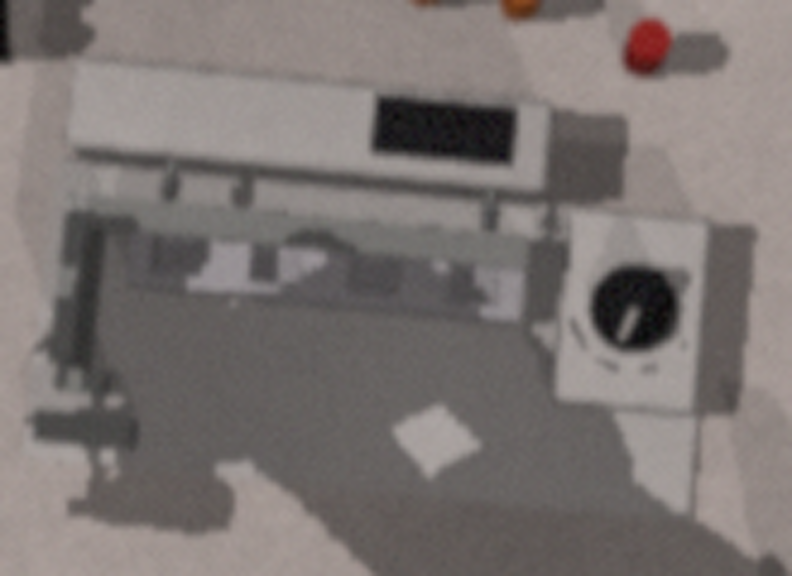

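View pics/c_w25.png

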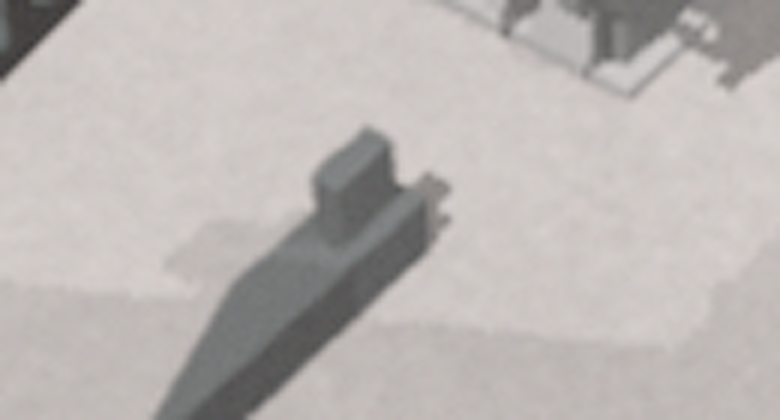

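The checks agree:
- **Retainer:** shut; the fit is best at 0.
- **Knob:** its line points at the three-dot mark.
- **Vials:** all four upright in the tray.
- **Wedge:** lying flat on the bench.
- **Bystanders:** bottle, rack and beaker where they were.

Handing in.

```bash
python3 -c "
from cell import ticket
print(ticket.job_done())"
```

```text
the job is handed in; nothing more can be done
None
```

The job is done and handed in at about 65 s of the 210 s allowed; no verdict was reported.

- **Order of work:** I turned the knob from two dots to three, drove the wedge home and let go. I then stood all four vials in the tray, pulled the wedge out, and laid it on open bench at about (502, 364) mm.
- **Last checks:** The pictures show the knob's line on the three-dot mark and four vials upright in the tray. The retainer is shut: the depth fit was best at 0 in both cameras. The wedge lies flat, clear of the changer and the tray. The bottle, rack, beaker and the orange and red look-alikes look unmoved, and the gripper is about 180 mm above the wedge, touching nothing.
- **What disagreed:** Two early depth fits of the held wedge came out wrong because the base plate was missing from the model. I redid that fit with the plate included before driving the wedge in. In the last side-camera retainer fit the arm hid part of the changer, so that result was weak and I relied mainly on the top camera. While I lowered the wedge, it pressed on the base plate with about 17 N for a moment; I backed off before inserting it.

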